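# Fill the stepped polish display

## Task

Finish the stepped display with the goods from the stock tray, all standing upright: the square bottle in the empty bay between the dropper bottle and the pump bottle, the mini bottle in the bay directly in front of the square bottle, the tall round bottle in the bay directly behind the dropper bottle, and the wide jar in the bay directly in front of the pump bottle, with the small jar stacked centrally on its lid. Front is the low side of the display, towards the robot; leave what already stands on the display in its place.

Things in the scene. Friction and masses are not known exactly. Their poses are not given: they have to be found in the camera images.
- riser: Fixed white display with clear lips, 210 deep (x) x 283 wide (y). Origin: centre of underside; x to its back, where steps rise, y to its left seen from the robot. Front, middle, back step: middle lines x = -70, 0, 70, floors z = 12, 34, 56. Dividers make 4 bays a step, centres y = 105, 35, -35, -105, each 67 x 67 inside; lips, dividers 3 thick, 8 above the floor; next step's lip 30 above. All mm
- dropper_bottle: Amber glass dropper bottle, 32 mm diameter, 78 mm tall, black collar and rubber bulb. Stands on the display's middle step, within 7 mm of the centre of the bay at y = 105 or y = -35 mm (the pump bottle is in the other one; which is which varies). Stays there. Origin: centre of its underside, z up
- pump_bottle: White pump bottle, 36 mm diameter, 73 mm tall, thin nozzle reaching 29 mm to the front. Stands on the display's middle step, within 7 mm of the centre of the bay at y = 105 or y = -35 mm (the dropper bottle is in the other one). Stays there. Origin: centre of its underside, z up
- cream_tube: Pale hand-cream tube standing on its cap, about 40 x 30 mm and 86 mm tall, in the bay at the right-hand end (y = -105 mm) of the display's back step. Stays there. Origin: centre of its underside, z up
- buffer_block: Grey and white nail buffer block, 26 x 60 x 26 mm, lying in the bay at the right-hand end (y = -105 mm) of the display's front step. Stays there. Origin: centre of its underside, z up
- tall_bottle: Tall round black bottle: body 36 mm diameter, 42 mm high; slim cap 20 mm diameter from 46 to 86 mm, pale top. Like the other goods it stands on the white stock tray beside the display (220 x 320 mm, rim 12 mm high, floor 3 mm above the counter), neighbours about 70 mm or more apart, in mixed order. 40 to 75 g. Origin: centre of its underside, z up along its axis
- mini_bottle: Mini round black bottle, the smallest: body 26 mm diameter, 30 mm high; cap 14 mm diameter from 34 to 60 mm, pale top. On the stock tray. 18 to 35 g. Origin: centre of its underside, z up along its axis
- square_bottle: Square black bottle: body 34 x 34 mm, 40 mm high; round cap 18 mm diameter from 44 to 74 mm, pale top. On the stock tray. 35 to 70 g. Origin: centre of its underside, z up along its axis, x and y square to its sides
- wide_jar: Wide low powder jar, 44 mm diameter, 32 mm high: pale, with a flat ribbed black lid over its upper 14 mm. On the stock tray. 42 to 84 g. Origin: centre of its underside, z up along its axis
- small_jar: Small low powder jar, 32 mm diameter, 22 mm high: pale, with a flat ribbed black lid over its upper 11 mm. On the stock tray, where a paper tape roll and a little glass dish, not needed, also stand. 18 to 35 g. Origin: centre of its underside, z up along its axis

How it is judged:
By the outcome, as a careful person would: the job done as asked, in the order asked, and still so for the second after the job is handed in, with the robot touching nothing.
It also fails if it takes over 134 s, if anything falls off the work surface, if the arm or the gripper's body presses on something with over 40 N, if the wrist force passes 120 N, or if a joint passes its speed limit or range.

## Robot

A 6-joint arm with a two-finger parallel gripper is mounted at the origin on the work surface. World frame = base frame: x ahead of the robot, y to its left, z up, the work surface at z = 0. Lengths are in m, angles in rad, forces in N, time in s.
With the tool pointing down it reaches from about 0.35 to 0.975 m from the base axis. Payload 4.9 kg.
Tool frame: the origin (TCP) lies at the very end of the fingers, on their centre line; the grasp point (between the pads) lies 19 mm behind it (manip.hold_point_z is the distance from the TCP to the grasp point, in m); z points along the fingers, x is the direction in which the jaws open and shut, and the axes are right-handed (so a half turn about z gives the same grasp; the last joint's range is limited). The gripper opens to 85 mm and grips with 20 to 120 N. Pads are 22 mm wide; open, the fingers measure 114 mm over their backs; the gripper's body (76 mm by 85 mm) begins 54 mm behind the grasp point. The pads swing forward as they close: fully open they stand 13 mm farther back than shut.
Start: joints at [1.141, 0.053, 1.613, -0, 1.476, -0.119], TCP at [0.191, 0.595, 0.231] pointing down, gripper open.
Joint ranges: [-3.01, 3.01], [-1.01, 2.22], [0.06, 2.58], [-1.02, 4.17], [0.09, 2.62], [-3.14, 3.14]. Speed limits (rad/s): [2.57, 2.57, 3.14, 3.14, 3.14, 3.14].

## Interface

Orientations are given as a unit quaternion [w, x, y, z].
In Python, from plant import manip gives the robot as it stands.
- The arm moves only by the shell command python3 -m handwheel 'ROWS' [OPENING]. ROWS is JSON, a list of rows, each an object of numbers: "dx", "dy", "dz": the shift along the tool's x, y, z in m; "ax", "ay", "az": the turn, a rotation vector about the tool's x, y, z in rad. In form: [{"dx": .., "dy": .., "dz": .., "ax": .., "ay": .., "az": ..}, ...]. A call has 1 to 5 rows; each row is the pose to reach, as a shift and turn from the pose commanded when the call began, along the tool's axes at that moment; what a row does not reach only later rows make up. A row lasts 1/8 s, in which the tool goes at most 62.5 mm and 10.7 degrees, less where a joint would pass 70% of its speed; a pose out of reach is approached as far as the arm can. A call with a gripper value outside its range is refused whole. OPENING is the closure in counts, from 0 (fully open) to 255 (shut), set as the call begins (- or left out, the last holds). The fingers move at their own pace and stop on an object; the grip force is fixed at half the most. Time passes only in rows, so rows that repeat a pose let the fingers close. It gives the time, the measured TCP pose, the force and the opening at its end, in the units of the state.
- manip.state(): the state, without advancing time (a new reading comes with each control period).
- manip.grab_frame(name): name is "side" or "top" or "wrist"; returns a dict with "image" (420x560x3 uint8, blue, green, red), "z_map" (420x560 float32, m along the optical axis (not along the pixel's ray), 0 where there is no reading), "K" (3x3 intrinsics, pixels), "xyz" and "rotation" of the camera in the world. Camera axes: x right, y up, looking along -z (the intrinsics and any distortion apply to the point x, -y, -z); pixel columns grow to the right and rows downward; lengths in m; the calibration is good to about 2 mm. A picture is of the moment at which its call begins.
- manip.job_done(): hands the job in, once; it reports no verdict.
The state is a dict: "time": time; "joint_pos": joint angles; "joint_vel": joint speeds; "joint_efforts": joint torques, N m; "tool_pos": TCP position; "tool_rot": TCP orientation; "contact_force": force on the tool from outside, world axes, zero at the start; "ft_torque": the same for the moment, N m; "gripper_width": opening from 0.0 (shut) to 1.0 (fully open).
Only numpy, scipy, OpenCV 4.12 (cv2) and the standard library are available. Lean on these libraries where they do the work, as an engineer would, in place of code of your own. Each camera call takes 0.05 s, during which the arm holds its last target.

## Working session

There is one attempt and no reset: what is moved stays moved. The work goes in short steps, Python scripts to look and compute and a shell command to move; the robot and the scene stay as the last step left them, time stands still between calls to the robot, and variables do not carry over. Pictures are saved under pics/ and viewed, and the job is handed in when it is done.

```bash
ls; mkdir -p pics
python3 - <<'E'
from plant import manip
import cv2,numpy as np,pickle
for n in ("top","side","wrist"):
    f=manip.grab_frame(n); cv2.imwrite(f"pics/{n}0.png",f["image"]); pickle.dump(f,open(f"{n}0.pkl","wb"))
    print(n,f["K"],f["xyz"],f["rotation"])
print(manip.state()); print(manip.hold_point_z)
E
```

```text
pics
top [[427.09169033   0.         278.61438488]
 [  0.         427.09169033 210.22906514]
 [  0.           0.           1.        ]] [0.4339698  0.02182036 1.09306546] [-0.70507531 -0.02422493  0.03751362  0.70772501]
side [[401.58398013   0.         282.19732868]
 [  0.         401.58398013 208.07233138]
 [  0.           0.           1.        ]] [ 0.35543737 -0.66232188  0.56157843] [ 0.88074758  0.455832   -0.06605341 -0.11017183]
wrist [[305.54033663   0.         283.70013386]
 [  0.         305.54033663 215.06989756]
 [  0.           0.           1.        ]] [0.11601111 0.61829708 0.37138962] [ 0.79821292 -0.1253357  -0.09055226  0.58219188]
{'time': 0.15, 'joint_pos': array([ 1.14102444e+00,  5.31935987e-02,  1.61397555e+00,  1.41624047e-05,
        1.47598117e+00, -1.18998488e-01]), 'joint_vel': array([ 1.28901140e-03, -3.40834522e-03, -3.48902546e-03,  3.22711518e-04,
       -3.30010101e-05, -6.80490395e-04]), 'joint_efforts': array([ 2.16700191e-04, -3.94242775e+01, -3.70721447e+01, -1.64957532e-04,
        4.65100631e-03,  3.34328047e-05]), 'tool_pos': array([0.19091585, 0.59462394, 0.23035445]), 'tool_rot': array([ 3.74747710e-04,  8.08020908e-01,  5.89153296e-01, -6.82782614e-04]), 'contact_force': array([-0.45470481, -0.09592902,  0.126249  ]), 'ft_torque': array([-0.02230366,  0.00157992,  0.00390508]), 'gripper_width': 1.0050681171144389}
0.0187
```

View pics/top0.png

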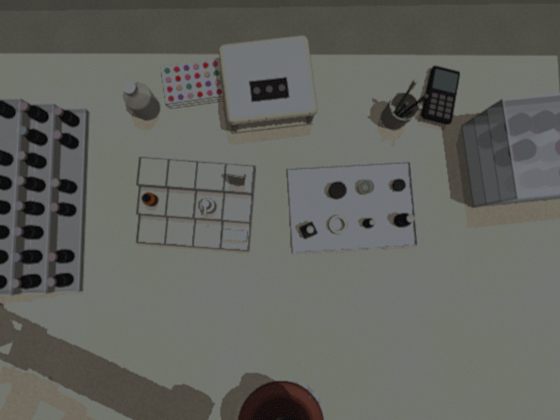

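View pics/side0.png

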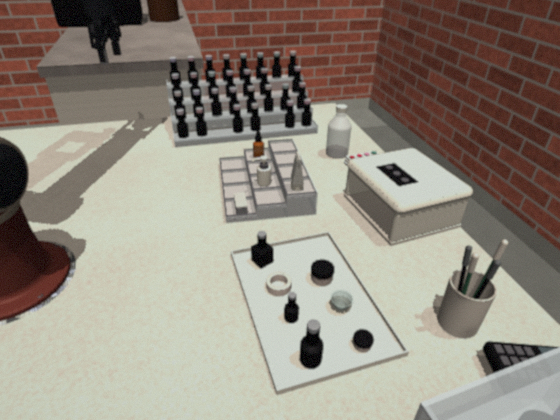

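View pics/wrist0.png

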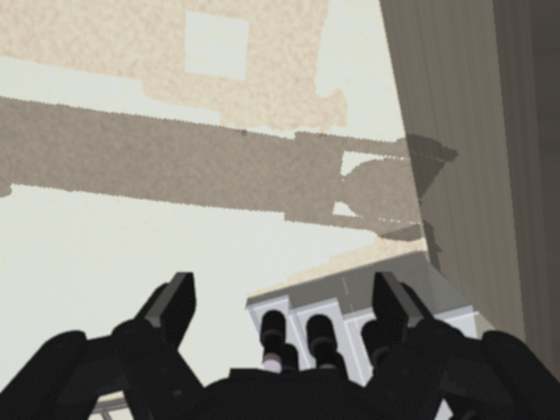

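```bash
cat > h.py <<'E'
import numpy as np,cv2,pickle
from scipy.spatial.transform import Rotation as R
def cloud(f):
    z=f["z_map"].astype(float);K=f["K"];v,u=np.mgrid[:z.shape[0],:z.shape[1]]
    p=np.stack([(u-K[0,2])/K[0,0]*z,-(v-K[1,2])/K[1,1]*z,-z],-1)
    q=np.array(f["rotation"]);M=R.from_quat(q[[1,2,3,0]]).as_matrix()
    w=p@M.T+np.array(f["xyz"]); w[z<=0]=np.nan
    return w
def proj(f,P):
    q=np.array(f["rotation"]);M=R.from_quat(q[[1,2,3,0]]).as_matrix()
    p=(np.atleast_2d(P)-np.array(f["xyz"]))@M;K=f["K"]
    return np.stack([K[0,0]*p[:,0]/-p[:,2]+K[0,2],K[1,1]*-p[:,1]/-p[:,2]+K[1,2]],-1)
E
python3 - <<'E'
from h import *
f=pickle.load(open("top0.pkl","rb"));w=cloud(f)
# tray objects
t=w[165:250,288:415]; print("floor",np.nanmedian(t[...,2]), "counter",np.nanmedian(w[290:330,200:400,2]), np.isnan(w).mean())
m=np.zeros(w.shape[:2],np.uint8); m[160:255,284:418]=(w[160:255,284:418,2]>0.018+np.nanmedian(w[290:330,200:400,2]))
n,l,s,c=cv2.connectedComponentsWithStats(m)
for i in range(1,n):
    if s[i,4]<10: continue
    p=w[l==i]; zt=np.percentile(p[:,2],97); top=p[p[:,2]>zt-0.006]
    print(i,c[i].round(1),s[i,4],"ztop %.4f"%zt,"topmid",top[:,:2].mean(0).round(4),len(top),((top[:,:2].max(0)+top[:,:2].min(0))/2).round(4),"ext",np.ptp(top[:,:2],axis=0).round(3))
big=cv2.resize(f["image"][145:260,125:425],None,fx=2.66,fy=2.66,interpolation=cv2.INTER_CUBIC)
cv2.imwrite("pics/topz.png",np.clip(big*1.7,0,255).astype(np.uint8))
zz=np.clip((w[145:260,125:425,2])*1500,0,255).astype(np.uint8)
cv2.imwrite("pics/topd.png",cv2.resize(zz,None,fx=2.66,fy=2.66,interpolation=cv2.INTER_NEAREST))
E
```

```text
floor 0.0022036242182618127 counter -0.001156824758441588 0.004102891156462585
1 [367.3 185.8] 93 ztop 0.0287 topmid [ 0.5879 -0.2229] 56 [ 0.5871 -0.2211] ext [0.039 0.039]
2 [398.5 184.8] 132 ztop 0.0268 topmid [ 0.592 -0.304] 114 [ 0.5923 -0.3052] ext [0.029 0.031]
3 [337. 190.] 248 ztop 0.0368 topmid [ 0.5777 -0.1455] 224 [ 0.5785 -0.1459] ext [0.043 0.042]
4 [403.7 219.7] 218 ztop 0.0893 topmid [ 0.5015 -0.3091] 54 [ 0.5013 -0.3094] ext [0.017 0.02 ]
5 [337.2 224.5] 143 ztop 0.0228 topmid [ 0.4915 -0.1463] 143 [ 0.4926 -0.146 ] ext [0.046 0.045]
6 [368.3 222.9] 97 ztop 0.0633 topmid [ 0.4949 -0.2233] 26 [ 0.4949 -0.2237] ext [0.01  0.012]
7 [307.9 230. ] 197 ztop 0.0780 topmid [ 0.4772 -0.0713] 42 [ 0.4767 -0.0711] ext [0.017 0.017]<stdin>:13: RuntimeWarning: invalid value encountered in cast
```

View pics/topz.png

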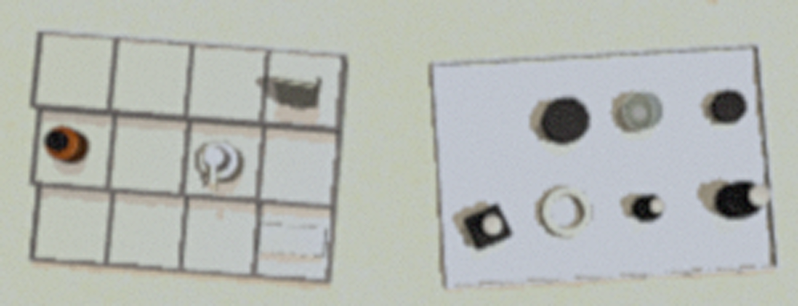

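View pics/topd.png

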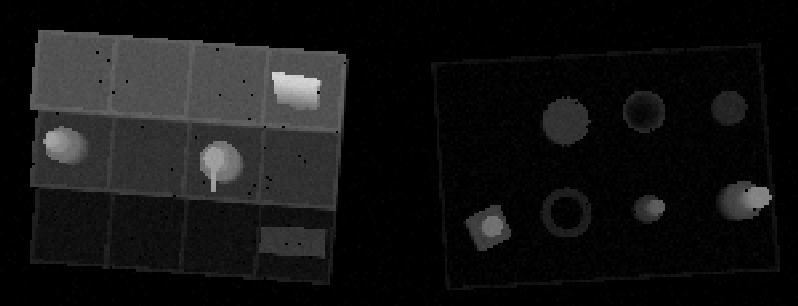

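```bash
cat > fit.py <<'E'
from h import *
from scipy.optimize import minimize
def hm(X,Y):
    z=np.full(X.shape,-.001); 
    ins=(abs(X)<.105)&(abs(Y)<.1415)
    st=np.where(X<-.035,.012,np.where(X<.035,.034,.056))
    z=np.where(ins,st,z)
    # lips at x=-103.5,-35,35,103.5 ; dividers
    lip=np.zeros(X.shape,bool)
    for xl in(-.105+.0015,-.035,.035,.105-.0015): lip|=abs(X-xl)<.0017
    for yl in(-.14,-.07,0,.07,.14): lip|=abs(Y-yl)<.0017
    zl=np.where(X<-.0365,.020,np.where(X<.0335,.042,.064))
    return np.where(ins&lip,zl,z)
def fit(w,x0):
    P=w.reshape(-1,3);P=P[np.isfinite(P).all(1)]
    P=P[(np.hypot(P[:,0]-x0[0],P[:,1]-x0[1])<.2)]
    def loc(x):
        c,s=np.cos(x[2]),np.sin(x[2]);d=P[:,:2]-x[:2];return c*d[:,0]+s*d[:,1],-s*d[:,0]+c*d[:,1]
    def cost(x):
        a,b=loc(x);k=(abs(a)<.13)&(abs(b)<.17)
        r=P[:,2]+.001-hm(a,b)
        return np.minimum(abs(r[k]),.01).sum()/1
    best=None
    for th in np.arange(-.15,.151,.03):
      for dx in(-.006,0,.006):
        for dy in(-.006,0,.006):
          r=minimize(cost,[x0[0]+dx,x0[1]+dy,th],method="Nelder-Mead",options=dict(initial_simplex=[[x0[0]+dx,x0[1]+dy,th],[x0[0]+dx+.005,x0[1]+dy,th],[x0[0]+dx,x0[1]+dy+.005,th],[x0[0]+dx,x0[1]+dy,th+.03]],xatol=1e-5))
          if best is None or r.fun<best.fun: best=r
    return best.x,best.fun
E
python3 - <<'E'
from fit import *
f=pickle.load(open("top0.pkl","rb"));w=cloud(f)
c=w[204,196];print(c)
x,v=fit(w,c[:2]);print(x,v)
M=np.array([[np.cos(x[2]),-np.sin(x[2])],[np.sin(x[2]),np.cos(x[2])]])
for n,p in dict(square=(0,.035),mini=(-.07,.035),tall=(.07,.105),wide=(-.07,-.035),dropper=(0,.105),pump=(0,-.035)).items(): print(n,(x[:2]+M@p).round(4))
img=cv2.resize(f["image"],None,fx=3,fy=3,interpolation=cv2.INTER_CUBIC)
for a,z in((-.105,.02),(-.035,.042),(.035,.064),(.105,.064)):
    P=[np.r_[x[:2]+M@[a,b],z] for b in(-.1415,.1415)];q=((proj(f,P)+.5)*3).astype(int);cv2.line(img,tuple(map(int,q[0])),tuple(map(int,q[1])),(0,0,255),1)
for b in(-.14,-.07,0,.07,.14):
    P=[np.r_[x[:2]+M@[-.105,b],.02],np.r_[x[:2]+M@[-.035,b],.02]];q=((proj(f,P)+.5)*3).astype(int);cv2.line(img,tuple(map(int,q[0])),tuple(map(int,q[1])),(0,0,255),1)
cv2.imwrite("pics/fit0.png",img[440:780,390:790])
# square yaw
m=(abs(w[...,0]-.477)<.04)&(abs(w[...,1]+.071)<.04)&(w[...,2]>.015)
b=m&(w[...,2]<.05)&(w[...,2]>.034);P=(w[b][:,:2]*1e4).astype(np.float32);print("rect",cv2.minAreaRect(P))
# buffer / dropper / pump
for n,p in dict(dropper=(0,.105),pump=(0,-.035),buf=(-.07,-.105),tube=(.07,-.105)).items():
    g=x[:2]+M@p;k=(abs(w[...,0]-g[0])<.03)&(abs(w[...,1]-g[1])<.032);Q=w[k];zt=np.nanpercentile(Q[:,2],99);T=Q[Q[:,2]>zt-.008];d=(T[:,:2]-x[:2])@M
    print(n,zt,d.min(0).round(3),d.max(0).round(3))
E
```

```text
[0.54273831 0.20672371 0.03471473]
[ 0.54237294  0.20990672 -0.08008666] 34.595445603482325
square [0.5452 0.2448]
mini [0.4754 0.2504]
tall [0.6205 0.309 ]
wide [0.4698 0.1806]
dropper [0.5508 0.3146]
pump [0.5396 0.175 ]
rect ((4773.49462890625, -712.7613525390625), (331.0634460449219, 345.0303039550781), 26.095502853393555)
dropper 0.10909699015330913 [-0.004  0.1  ] [0.006 0.11 ]
pump 0.10747935146099352 [-0.03  -0.044] [ 0.005 -0.027]
buf 0.04069085783970292 [-0.082 -0.134] [-0.056 -0.074]
tube 0.14192352011674403 [ 0.059 -0.124] [ 0.07  -0.085]
```

View pics/fit0.png

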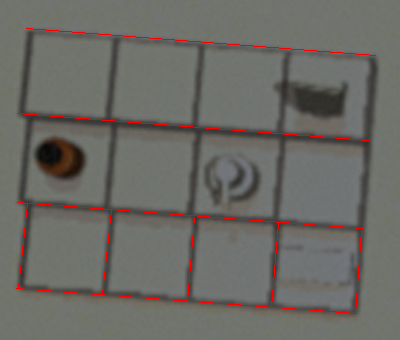

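```bash
cat > go.py <<'E'
# usage: go.py x y z yaw_deg [tilt_deg]  -> delta in tool axes.  tilt: gripper body leans towards -(tool y at zero tilt)... 
import sys
from h import *
from plant import manip
def target(yaw,tilt=0):
    y=np.radians(yaw);X=np.array([np.cos(y),np.sin(y),0]);Z=np.array([0,0,-1.]);Y=np.cross(Z,X)
    M=np.stack([X,Y,Z],1)
    return M@R.from_rotvec([np.radians(tilt),0,0]).as_matrix()
a=list(map(float,sys.argv[1:]));s=manip.state()
q=np.array(s["tool_rot"]);M=R.from_quat(q[[1,2,3,0]]).as_matrix()
T=target(*a[3:]);d=M.T@(np.array(a[:3])-s["tool_pos"]);r=R.from_matrix(M.T@T).as_rotvec()
print("d",d.round(4),"len",np.linalg.norm(d).round(3),"rv",r.round(4)," toolY",T[:,1].round(2),"toolZ",T[:,2].round(2),"t",s["time"],"w",s["gripper_width"],"F",s["contact_force"].round(1))
E
python3 go.py 0.477 -0.071 0.17 116.1
```

```text
d [-0.5462  0.4759  0.0611] len 0.727 rv [-0.0008  0.0014 -0.7663]  toolY [0.9  0.44 0.  ] toolZ [ 0.  0. -1.] t 0.15 w 1.0050681171144389 F [-0.5 -0.1  0.1]
```

```bash
python3 -m handwheel '[{"dx":-0.546,"dy":0.476,"dz":0.03,"az":-0.766},{"dx":-0.546,"dy":0.476,"dz":0.03,"az":-0.766},{"dx":-0.546,"dy":0.476,"dz":0.03,"az":-0.766},{"dx":-0.546,"dy":0.476,"dz":0.03,"az":-0.766},{"dx":-0.546,"dy":0.476,"dz":0.03,"az":-0.766}]' 110; python3 go.py 0.477 -0.071 0.17 116.1
```

```text
d [-0.5462  0.4759  0.0611] len 0.727 rv [-0.0008  0.0014 -0.7663]  toolY [0.9  0.44 0.  ] toolZ [ 0.  0. -1.] t 0.15 w 1.0050681171144389 F [-0.5 -0.1  0.1]invalid input at $[0]: expected keys dx, dy, dz, ax, ay, az
```

```bash
python3 -m handwheel '[{"dx":-0.546,"dy":0.476,"dz":0.03,"ax":0,"ay":0,"az":-0.766},{"dx":-0.546,"dy":0.476,"dz":0.03,"ax":0,"ay":0,"az":-0.766},{"dx":-0.546,"dy":0.476,"dz":0.03,"ax":0,"ay":0,"az":-0.766},{"dx":-0.546,"dy":0.476,"dz":0.03,"ax":0,"ay":0,"az":-0.766},{"dx":-0.546,"dy":0.476,"dz":0.03,"ax":0,"ay":0,"az":-0.766}]' 110; python3 go.py 0.477 -0.071 0.17 116.1
```

```text
time: 0.78
tool_pos: [0.3107, 0.3173, 0.2188]
tool_rot: [0.0, 0.528, 0.849, 0.0]
contact_force: [0.0, -0.1, -0.1]
gripper_width: 0.567
d [-0.4217 -0.0228  0.0489] len 0.425 rv [0.0003 0.0001 0.0031]  toolY [0.9  0.44 0.  ] toolZ [ 0.  0. -1.] t 0.775 w 0.5672282026105758 F [ 0.  -0.1 -0.1]
```

```bash
python3 -m handwheel '[{"dx":-0.422,"dy":-0.023,"dz":0.049,"ax":0,"ay":0,"az":0},{"dx":-0.422,"dy":-0.023,"dz":0.049,"ax":0,"ay":0,"az":0},{"dx":-0.422,"dy":-0.023,"dz":0.049,"ax":0,"ay":0,"az":0},{"dx":-0.422,"dy":-0.023,"dz":0.049,"ax":0,"ay":0,"az":0},{"dx":-0.422,"dy":-0.023,"dz":0.049,"ax":0,"ay":0,"az":0}]' 120; python3 go.py 0.477 -0.071 0.17 116.1
```

```text
time: 1.4
tool_pos: [0.4319, 0.031, 0.1829]
tool_rot: [0.0, 0.529, 0.848, 0.0]
contact_force: [1.4, 1.1, -0.4]
gripper_width: 0.525
d [-0.1114 -0.0044  0.0129] len 0.112 rv [ 0.0009  0.0003 -0.0007]  toolY [0.9  0.44 0.  ] toolZ [ 0.  0. -1.] t 1.4 w 0.5250383954559595 F [ 1.4  1.1 -0.4]
```

```bash
python3 -m handwheel '[{"dx":-0.111,"dy":-0.004,"dz":0.013,"ax":0,"ay":0,"az":0},{"dx":-0.111,"dy":-0.004,"dz":0.013,"ax":0,"ay":0,"az":0},{"dx":-0.111,"dy":-0.004,"dz":0.013,"ax":0,"ay":0,"az":0}]'; python3 go.py 0.477 -0.071 0.17 116.1
python3 - <<'E'
from h import *
from plant import manip
f=manip.grab_frame("wrist");cv2.imwrite("pics/w1.png",f["image"]);w=cloud(f)
for n,p,z in(("square",(.4772,-.0712),.077),("mini",(.495,-.2235),.063),("wide",(.578,-.1458),.035),("tall",(.501,-.309),.089),("small",(.592,-.3045),.025)):
    print(n,proj(f,[[*p,z]]).round(1))
    k=(np.hypot(w[...,0]-p[0],w[...,1]-p[1])<.03)&(abs(w[...,2]-z)<.006)
    if k.sum()>20: Q=w[k];print(" ",Q.mean(0).round(4),((Q.min(0)+Q.max(0))/2).round(4),np.ptp(Q,axis=0).round(3),k.sum())
print(manip.state()["tool_pos"])
E
```

```text
time: 1.78
tool_pos: [0.477, -0.071, 0.1692]
tool_rot: [-0.001, 0.531, 0.847, -0.0]
contact_force: [0.1, 0.1, -0.5]
gripper_width: 0.524
d [-0.0001  0.     -0.0008] len 0.001 rv [-0.0015 -0.001  -0.0049]  toolY [0.9  0.44 0.  ] toolZ [ 0.  0. -1.] t 1.775 w 0.5240212606476107 F [ 0.1  0.1 -0.5]
square [[283.3 219.9]]
  [ 0.4779 -0.071   0.0754] [ 0.4782 -0.0707  0.0742] [0.017 0.017 0.006] 363
mini [[102.2 154.7]]
  [ 0.4958 -0.2222  0.061 ] [ 0.4966 -0.2227  0.0603] [0.014 0.014 0.006] 261
wide [[171.8 261.9]]
  [ 0.5779 -0.1451  0.0335] [ 0.5791 -0.1453  0.0324] [0.044 0.045 0.007] 1430
tall [[-43.6 112.2]]
small [[ 15.1 204.5]]
  [ 0.5923 -0.3026  0.0232] [ 0.594  -0.3035  0.0223] [0.034 0.033 0.007] 911
[ 0.47660463 -0.06945467  0.16939522]
```

View pics/w1.png

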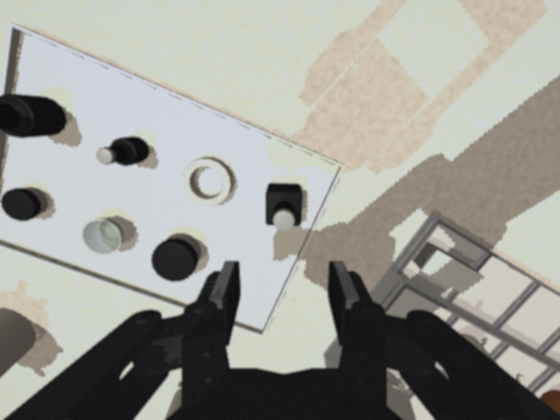

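```bash
python3 -m handwheel '[{"dx":-0.001,"dy":0.001,"dz":0.06,"ax":0,"ay":0,"az":0},{"dx":-0.001,"dy":0.001,"dz":0.12,"ax":0,"ay":0,"az":0},{"dx":-0.001,"dy":0.001,"dz":0.12,"ax":0,"ay":0,"az":0},{"dx":-0.001,"dy":0.001,"dz":0.12,"ax":0,"ay":0,"az":0}]';  python3 go.py 0.477 -0.071 0.05 116.1; python3 -m handwheel '[{"dx":0,"dy":0,"dz":0,"ax":0,"ay":0,"az":0},{"dx":0,"dy":0,"dz":0,"ax":0,"ay":0,"az":0},{"dx":0,"dy":0,"dz":0,"ax":0,"ay":0,"az":0},{"dx":0,"dy":0,"dz":0,"ax":0,"ay":0,"az":0},{"dx":0,"dy":0,"dz":0,"ax":0,"ay":0,"az":0}]' 220; python3 go.py 0.477 -0.071 0.05 116.1
```

```text
time: 2.33
tool_pos: [0.4793, -0.0684, 0.0522]
tool_rot: [0.001, 0.529, 0.849, 0.0]
contact_force: [-0.1, 0.3, 0.9]
gripper_width: 0.53
d [-0.0013 -0.0032  0.0022] len 0.004 rv [0.0019 0.0015 0.0008]  toolY [0.9  0.44 0.  ] toolZ [ 0.  0. -1.] t 2.325 w 0.5304737785432394 F [-0.1  0.3  0.9]
time: 2.95
tool_pos: [0.4803, -0.0692, 0.0532]
tool_rot: [0.002, 0.529, 0.848, 0.001]
contact_force: [-0.9, 1.7, 7.2]
gripper_width: 0.191
d [-0.0001 -0.0038  0.0031] len 0.005 rv [ 0.0038  0.0027 -0.0005]  toolY [0.9  0.44 0.  ] toolZ [ 0.  0. -1.] t 2.95 w 0.19131545099407188 F [-0.9  1.7  7.2]
```

```bash
python3 -m handwheel '[{"dx":0,"dy":0,"dz":-0.01,"ax":0,"ay":0,"az":0},{"dx":0,"dy":0,"dz":-0.05,"ax":0,"ay":0,"az":0},{"dx":0,"dy":0,"dz":-0.11,"ax":0,"ay":0,"az":0},{"dx":0,"dy":0,"dz":-0.15,"ax":0,"ay":0,"az":0},{"dx":0,"dy":0,"dz":-0.15,"ax":0,"ay":0,"az":0}]';  python3 go.py 0.5452 0.2448 0.2 85.4
python3 - <<'E'
from h import *
from plant import manip
f=manip.grab_frame("side");cv2.imwrite("pics/s1.png",f["image"])
print(proj(f,[manip.state()["tool_pos"]]))
E
```

```text
time: 3.58
tool_pos: [0.4806, -0.0696, 0.2057]
tool_rot: [0.005, 0.529, 0.848, 0.001]
contact_force: [0.2, 0.3, -0.4]
gripper_width: 0.187
d [0.254  0.1962 0.0053] len 0.321 rv [0.0086 0.0046 0.5355]  toolY [ 1.   -0.08  0.  ] toolZ [ 0.  0. -1.] t 3.575 w 0.1867635547973989 F [ 0.2  0.3 -0.4]
[[261.03417293 176.37223418]]
```

View pics/s1.png

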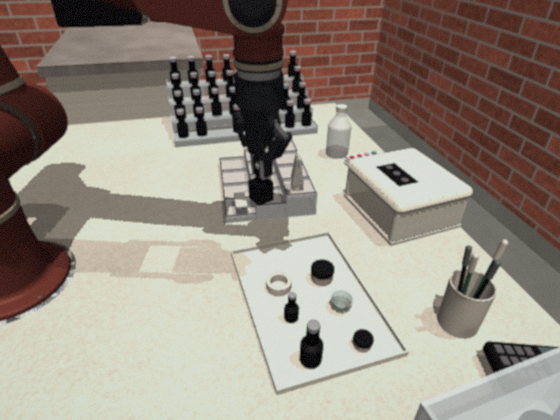

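```bash
python3 -m handwheel '[{"dx":0.254,"dy":0.199,"dz":0.005,"ax":0.008,"ay":0.004,"az":0.535},{"dx":0.254,"dy":0.199,"dz":0.005,"ax":0.008,"ay":0.004,"az":0.535},{"dx":0.254,"dy":0.199,"dz":0.005,"ax":0.008,"ay":0.004,"az":0.535},{"dx":0.254,"dy":0.199,"dz":0.005,"ax":0.008,"ay":0.004,"az":0.535},{"dx":0.254,"dy":0.199,"dz":0.005,"ax":0.008,"ay":0.004,"az":0.535}]';  python3 go.py 0.5486 0.2445 0.2 85.4;python3 -m handwheel '[{"dx":0.04,"dy":0.01,"dz":0,"ax":0,"ay":0,"az":0},{"dx":0.04,"dy":0.01,"dz":0,"ax":0,"ay":0,"az":0}]';  python3 go.py 0.5486 0.2445 0.2 85.4
```

```text
time: 4.25
tool_pos: [0.5375, 0.2159, 0.1933]
tool_rot: [-0.004, 0.735, 0.678, -0.004]
contact_force: [0.6, -0.2, -0.5]
gripper_width: 0.185
d [ 0.0294  0.0087 -0.0068] len 0.031 rv [-0.0118 -0.0003  0.0001]  toolY [ 1.   -0.08  0.  ] toolZ [ 0.  0. -1.] t 4.25 w 0.18463903829075423 F [ 0.6 -0.2 -0.5]
time: 4.5
tool_pos: [0.5505, 0.2554, 0.193]
tool_rot: [-0.005, 0.734, 0.68, -0.004]
contact_force: [-0.8, -0.9, -0.5]
gripper_width: 0.186
d [-0.011  -0.0012 -0.007 ] len 0.013 rv [-0.0127 -0.0002  0.0041]  toolY [ 1.   -0.08  0.  ] toolZ [ 0.  0. -1.] t 4.5 w 0.18580719312417623 F [-0.8 -0.9 -0.5]
```

```bash
python3 -m handwheel '[{"dx":-0.011,"dy":-0.001,"dz":-0.007,"ax":-0.008,"ay":0,"az":0.004},{"dx":-0.011,"dy":-0.001,"dz":-0.007,"ax":-0.008,"ay":0,"az":0.004},{"dx":-0.011,"dy":-0.001,"dz":-0.007,"ax":-0.008,"ay":0,"az":0.004}]';  python3 go.py 0.5486 0.2445 0.2 85.4;python3 -m handwheel '[{"dx":0,"dy":0,"dz":0,"ax":0,"ay":0,"az":0}]';  python3 go.py 0.5486 0.2445 0.2 85.4;python3 -m handwheel '[{"dx":0,"dy":0,"dz":0,"ax":0,"ay":0,"az":0}]';  python3 go.py 0.5486 0.2445 0.2 85.4
```

```text
time: 4.88
tool_pos: [0.5499, 0.2413, 0.203]
tool_rot: [-0.001, 0.737, 0.676, 0.001]
contact_force: [-0.9, -0.3, -0.9]
gripper_width: 0.189
d [ 0.0031 -0.0016  0.003 ] len 0.005 rv [-0.0002 -0.0019 -0.0054]  toolY [ 1.   -0.08  0.  ] toolZ [ 0.  0. -1.] t 4.875 w 0.1894553336977578 F [-0.9 -0.3 -0.9]
time: 5.0
tool_pos: [0.5499, 0.2419, 0.2028]
tool_rot: [-0.001, 0.736, 0.676, 0.001]
contact_force: [0.3, -0.1, -0.9]
gripper_width: 0.186
d [ 0.0025 -0.0015  0.0028] len 0.004 rv [-0.0005 -0.0019 -0.0046]  toolY [ 1.   -0.08  0.  ] toolZ [ 0.  0. -1.] t 5.0 w 0.1858854948095763 F [ 0.3 -0.1 -0.9]
time: 5.12
tool_pos: [0.5499, 0.2423, 0.2026]
tool_rot: [-0.001, 0.736, 0.677, 0.0]
contact_force: [-0.5, 0.8, 0.3]
gripper_width: 0.184
d [ 0.002  -0.0014  0.0026] len 0.004 rv [-0.0007 -0.0017 -0.0039]  toolY [ 1.   -0.08  0.  ] toolZ [ 0.  0. -1.] t 5.125 w 0.18370443750014193 F [-0.5  0.8  0.3]
```

Run:
```python
from h import *
from plant import manip
for n in("side","wrist"):
    f=manip.grab_frame(n);cv2.imwrite(f"pics/{n}2.png",f["image"])
print(manip.state()["tool_pos"])
```

```text
[0.54988868 0.24248959 0.20258146]
```

View pics/wrist2.png

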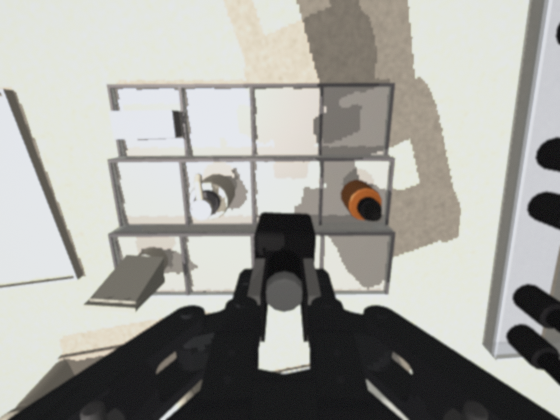

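View pics/side2.png

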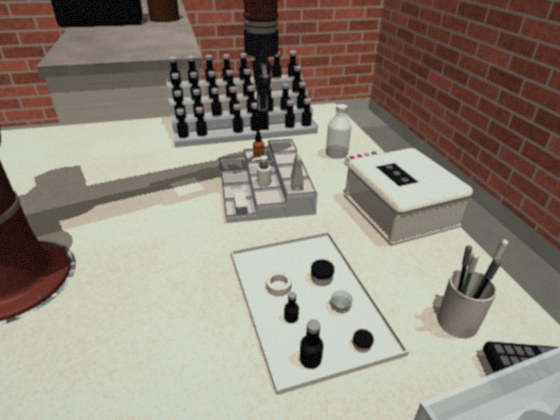

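```bash
python3 -m handwheel '[{"dx":0.001,"dy":-0.001,"dz":0.06,"ax":0,"ay":0,"az":-0.003},{"dx":0.001,"dy":-0.001,"dz":0.09,"ax":0,"ay":0,"az":-0.003},{"dx":0.001,"dy":-0.001,"dz":0.11,"ax":0,"ay":0,"az":-0.003},{"dx":0.001,"dy":-0.001,"dz":0.11,"ax":0,"ay":0,"az":-0.003},{"dx":0.001,"dy":-0.001,"dz":0.11,"ax":0,"ay":0,"az":-0.003}]';  python3 go.py 0.5486 0.2445 0.084 85.4
```

```text
time: 5.85
tool_pos: [0.5502, 0.2442, 0.0945]
tool_rot: [-0.0, 0.735, 0.678, 0.002]
contact_force: [0.5, -1.0, -0.5]
gripper_width: 0.185
d [ 0.0001 -0.0017  0.0105] len 0.011 rv [ 0.0021 -0.0028 -0.0005]  toolY [ 1.   -0.08  0.  ] toolZ [ 0.  0. -1.] t 5.85 w 0.1845401927894036 F [ 0.5 -1.  -0.5]
```

```bash
python3 -m handwheel '[{"dx":0,"dy":-0.001,"dz":0.004,"ax":0.001,"ay":-0.002,"az":0},{"dx":0,"dy":-0.001,"dz":0.008,"ax":0.001,"ay":-0.002,"az":0},{"dx":0,"dy":-0.001,"dz":0.010,"ax":0.001,"ay":-0.002,"az":0},{"dx":0,"dy":-0.001,"dz":0.010,"ax":0.001,"ay":-0.002,"az":0}]';  python3 go.py 0.5486 0.2445 0.084 85.4
```

```text
time: 6.35
tool_pos: [0.5485, 0.2442, 0.0842]
tool_rot: [-0.0, 0.735, 0.678, -0.0]
contact_force: [-1.8, -1.2, 5.2]
gripper_width: 0.185
d [0.0003 0.0001 0.0002] len 0.0 rv [-0.0007 -0.0001 -0.0004]  toolY [ 1.   -0.08  0.  ] toolZ [ 0.  0. -1.] t 6.35 w 0.18469312590629164 F [-1.8 -1.2  5.2]
```

```bash
python3 -m handwheel '[{"dx":0,"dy":0,"dz":0,"ax":0,"ay":0,"az":0},{"dx":0,"dy":0,"dz":0,"ax":0,"ay":0,"az":0},{"dx":0,"dy":0,"dz":0,"ax":0,"ay":0,"az":0},{"dx":0,"dy":0,"dz":-0.03,"ax":0,"ay":0,"az":0},{"dx":0,"dy":0,"dz":-0.09,"ax":0,"ay":0,"az":0}]' 145; python3 -m handwheel '[{"dx":0,"dy":0,"dz":-0.03,"ax":0,"ay":0,"az":0},{"dx":0,"dy":0,"dz":-0.03,"ax":0,"ay":0,"az":0}]'; python3 go.py 0.4957 -0.2228 0.19 85.4;  python3 - <<'E'
from h import *
from plant import manip
for n in("wrist",):
    f=manip.grab_frame(n);cv2.imwrite(f"pics/{n}3.png",f["image"])
E
```

```text
time: 6.98
tool_pos: [0.5457, 0.2431, 0.1696]
tool_rot: [-0.002, 0.735, 0.678, -0.004]
contact_force: [0.9, -0.2, -0.3]
gripper_width: 0.429
time: 7.22
tool_pos: [0.55, 0.2445, 0.2065]
tool_rot: [0.001, 0.735, 0.678, 0.002]
contact_force: [1.1, 0.3, -0.2]
gripper_width: 0.437
d [-0.4702 -0.0165  0.0153] len 0.471 rv [ 0.0047 -0.0022 -0.0005]  toolY [ 1.   -0.08  0.  ] toolZ [ 0.  0. -1.] t 7.225 w 0.43744095977714176 F [ 1.1  0.3 -0.2]
```

View pics/wrist3.png

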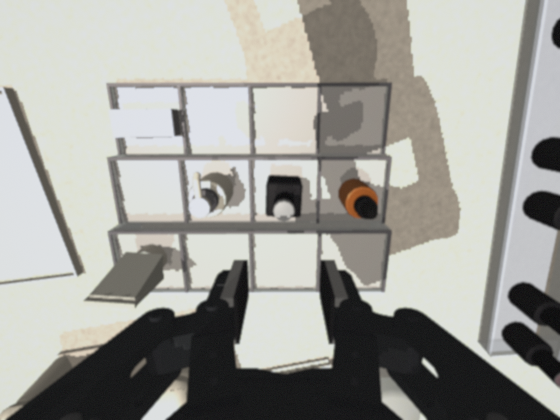

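```bash
python3 -m handwheel '[{"dx":-0.47,"dy":-0.0165,"dz":0.015,"ax":0,"ay":0,"az":0},{"dx":-0.47,"dy":-0.0165,"dz":0.015,"ax":0,"ay":0,"az":0},{"dx":-0.47,"dy":-0.0165,"dz":0.015,"ax":0,"ay":0,"az":0},{"dx":-0.47,"dy":-0.0165,"dz":0.015,"ax":0,"ay":0,"az":0},{"dx":-0.47,"dy":-0.0165,"dz":0.015,"ax":0,"ay":0,"az":0}]'; python3 go.py 0.4957 -0.2228 0.14 85.4
```

```text
time: 7.9
tool_pos: [0.5102, -0.0678, 0.19]
tool_rot: [-0.002, 0.735, 0.678, -0.002]
contact_force: [0.2, -0.3, -0.2]
gripper_width: 0.431
d [-0.1557 -0.0017  0.0499] len 0.163 rv [-0.0054 -0.0005 -0.0003]  toolY [ 1.   -0.08  0.  ] toolZ [ 0.  0. -1.] t 7.9 w 0.4311924257226078 F [ 0.2 -0.3 -0.2]
```

```bash
python3 -m handwheel '[{"dx":-0.156,"dy":-0.002,"dz":0.05,"ax":-0.003,"ay":0,"az":0},{"dx":-0.156,"dy":-0.002,"dz":0.05,"ax":-0.003,"ay":0,"az":0},{"dx":-0.156,"dy":-0.002,"dz":0.05,"ax":-0.003,"ay":0,"az":0},{"dx":-0.156,"dy":-0.002,"dz":0.05,"ax":-0.003,"ay":0,"az":0},{"dx":-0.156,"dy":-0.002,"dz":0.05,"ax":-0.003,"ay":0,"az":0}]'; python3 go.py 0.4957 -0.2228 0.042 85.4;  python3 - <<'E'
from h import *
from plant import manip
f=manip.grab_frame("wrist");cv2.imwrite("pics/w4.png",f["image"]);w=cloud(f)
for n,p,z in(("mini",(.495,-.2235),.063),("wide",(.578,-.1458),.035),("tall",(.501,-.309),.089),("small",(.592,-.3045),.025)):
    k=(np.hypot(w[...,0]-p[0],w[...,1]-p[1])<.03)&(abs(w[...,2]-z)<.006)
    if k.sum()>20: Q=w[k];print(n,Q.mean(0).round(4),((Q.min(0)+Q.max(0))/2).round(4),np.ptp(Q,axis=0).round(3),k.sum())
E
```

```text
time: 8.52
tool_pos: [0.4965, -0.2207, 0.1411]
tool_rot: [-0.001, 0.735, 0.678, 0.0]
contact_force: [-0.0, -0.1, -0.2]
gripper_width: 0.434
d [-0.0023 -0.0005  0.0991] len 0.099 rv [-0.0012 -0.0015 -0.0006]  toolY [ 1.   -0.08  0.  ] toolZ [ 0.  0. -1.] t 8.525 w 0.43392284068591275 F [-0.  -0.1 -0.2]
mini [ 0.4955 -0.2234  0.0612] [ 0.496  -0.2234  0.0604] [0.013 0.013 0.006] 246
wide [ 0.5755 -0.1424  0.0336] [ 0.5788 -0.1433  0.0327] [0.043 0.038 0.007] 1232
tall [ 0.5025 -0.3082  0.0871] [ 0.5033 -0.3089  0.086 ] [0.02  0.02  0.006] 623
small [ 0.5831 -0.312   0.0227] [ 0.5865 -0.3118  0.0222] [0.018 0.018 0.006] 107
```

View pics/w4.png

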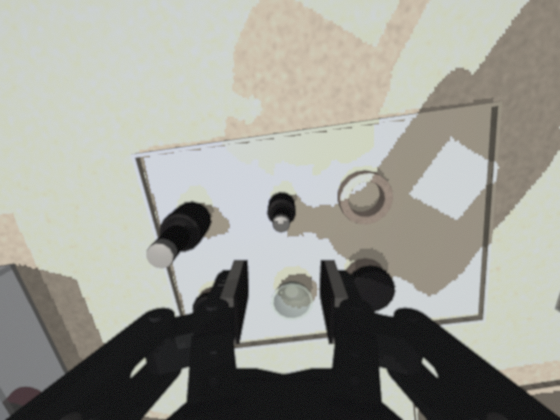

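```bash
python3 -m handwheel '[{"dx":-0.0025,"dy":-0.0005,"dz":0.05,"ax":0,"ay":0,"az":0},{"dx":-0.0025,"dy":-0.0005,"dz":0.098,"ax":0,"ay":0,"az":0},{"dx":-0.0025,"dy":-0.0005,"dz":0.098,"ax":0,"ay":0,"az":0},{"dx":-0.0025,"dy":-0.0005,"dz":0.098,"ax":0,"ay":0,"az":0}]'; python3 go.py 0.4957 -0.2234 0.042 85.4; python3 -m handwheel '[{"dx":0,"dy":0,"dz":0,"ax":0,"ay":0,"az":0},{"dx":0,"dy":0,"dz":0,"ax":0,"ay":0,"az":0},{"dx":0,"dy":0,"dz":0,"ax":0,"ay":0,"az":0},{"dx":0,"dy":0,"dz":0,"ax":0,"ay":0,"az":0}]' 235;python3 go.py 0.4957 -0.2234 0.042 85.4
```

```text
time: 9.07
tool_pos: [0.498, -0.224, 0.0467]
tool_rot: [0.002, 0.735, 0.678, 0.001]
contact_force: [0.2, -0.6, 0.7]
gripper_width: 0.431
d [ 0.0004 -0.0024  0.0047] len 0.005 rv [0.0036 0.0014 0.0007]  toolY [ 1.   -0.08  0.  ] toolZ [ 0.  0. -1.] t 9.075 w 0.43056092290639786 F [ 0.2 -0.6  0.7]
time: 9.57
tool_pos: [0.4986, -0.225, 0.0476]
tool_rot: [0.003, 0.735, 0.678, 0.001]
contact_force: [0.4, 1.7, 6.2]
gripper_width: 0.134
d [ 0.0014 -0.0031  0.0056] len 0.007 rv [ 0.0057  0.0018 -0.0007]  toolY [ 1.   -0.08  0.  ] toolZ [ 0.  0. -1.] t 9.575 w 0.13424903558728102 F [0.4 1.7 6.2]
```

```bash
python3 -m handwheel '[{"dx":0,"dy":0,"dz":-0.01,"ax":0,"ay":0,"az":0},{"dx":0,"dy":0,"dz":-0.06,"ax":0,"ay":0,"az":0},{"dx":0,"dy":0,"dz":-0.12,"ax":0,"ay":0,"az":0},{"dx":0,"dy":0,"dz":-0.14,"ax":0,"ay":0,"az":0},{"dx":0,"dy":0,"dz":-0.14,"ax":0,"ay":0,"az":0}]'; python3 go.py 0.4784 .2502 0.18 85.4
```

```text
time: 10.2
tool_pos: [0.4973, -0.2247, 0.1868]
tool_rot: [0.002, 0.735, 0.678, 0.001]
contact_force: [0.5, 0.2, -1.1]
gripper_width: 0.134
d [ 0.4718 -0.0573  0.0055] len 0.475 rv [ 0.0047  0.0022 -0.0006]  toolY [ 1.   -0.08  0.  ] toolZ [ 0.  0. -1.] t 10.2 w 0.13429712095326335 F [ 0.5  0.2 -1.1]
```

```bash
python3 -m handwheel '[{"dx":0.472,"dy":-0.057,"dz":0.005,"ax":0,"ay":0,"az":0},{"dx":0.472,"dy":-0.057,"dz":0.005,"ax":0,"ay":0,"az":0},{"dx":0.472,"dy":-0.057,"dz":0.005,"ax":0,"ay":0,"az":0},{"dx":0.472,"dy":-0.057,"dz":0.005,"ax":0,"ay":0,"az":0},{"dx":0.472,"dy":-0.057,"dz":0.005,"ax":0,"ay":0,"az":0}]'; python3 go.py 0.4784 .2502 0.18 85.4
```

```text
time: 10.82
tool_pos: [0.4822, 0.09, 0.1782]
tool_rot: [-0.001, 0.735, 0.678, -0.001]
contact_force: [0.7, -0.6, 0.1]
gripper_width: 0.131
d [ 0.1594 -0.0167 -0.0019] len 0.16 rv [-0.0034  0.0009 -0.0008]  toolY [ 1.   -0.08  0.  ] toolZ [ 0.  0. -1.] t 10.825 w 0.13073082127529922 F [ 0.7 -0.6  0.1]
```

```bash
python3 -m handwheel '[{"dx":0.159,"dy":-0.017,"dz":-0.002,"ax":0,"ay":0,"az":0},{"dx":0.159,"dy":-0.017,"dz":-0.002,"ax":0,"ay":0,"az":0},{"dx":0.159,"dy":-0.017,"dz":-0.002,"ax":0,"ay":0,"az":0},{"dx":0.159,"dy":-0.017,"dz":-0.002,"ax":0,"ay":0,"az":0},{"dx":0.159,"dy":-0.017,"dz":-0.002,"ax":0,"ay":0,"az":0}]'; python3 go.py 0.4784 .2502 0.066 85.4
python3 - <<'E'
from h import *
from plant import manip
for n in("wrist",):
    f=manip.grab_frame(n);cv2.imwrite(f"pics/{n}5.png",f["image"])
E
```

```text
time: 11.45
tool_pos: [0.4791, 0.2471, 0.181]
tool_rot: [0.0, 0.735, 0.678, -0.002]
contact_force: [-0.7, -0.2, -0.2]
gripper_width: 0.129
d [ 0.0033 -0.0007  0.115 ] len 0.115 rv [-0.0021  0.0024 -0.0006]  toolY [ 1.   -0.08  0.  ] toolZ [ 0.  0. -1.] t 11.45 w 0.12941212346884512 F [-0.7 -0.2 -0.2]
```

View pics/wrist5.png

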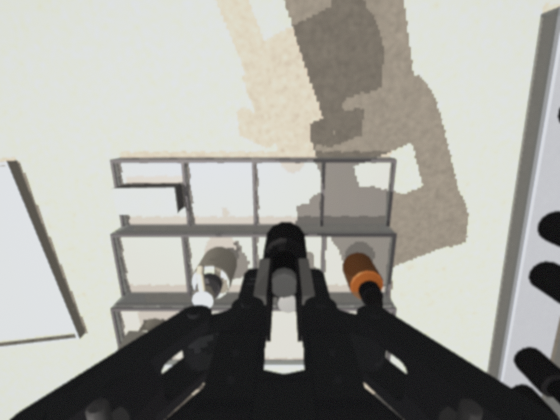

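```bash
python3 -m handwheel '[{"dx":0.003,"dy":-0.001,"dz":0.06,"ax":0,"ay":0.001,"az":0},{"dx":0.003,"dy":-0.001,"dz":0.1,"ax":0,"ay":0.001,"az":0},{"dx":0.003,"dy":-0.001,"dz":0.115,"ax":0,"ay":0.001,"az":0},{"dx":0.003,"dy":-0.001,"dz":0.115,"ax":0,"ay":0.001,"az":0},{"dx":0.003,"dy":-0.001,"dz":0.115,"ax":0,"ay":0.001,"az":0}]'; python3 go.py 0.4784 .2502 0.0566 85.4
```

```text
time: 12.12
tool_pos: [0.4812, 0.2512, 0.0705]
tool_rot: [0.001, 0.735, 0.678, 0.002]
contact_force: [0.2, 0.6, -0.1]
gripper_width: 0.131
d [-0.0013 -0.0028  0.0139] len 0.014 rv [ 0.0047 -0.0022 -0.0011]  toolY [ 1.   -0.08  0.  ] toolZ [ 0.  0. -1.] t 12.125 w 0.13079542580831752 F [ 0.2  0.6 -0.1]
```

```bash
python3 -m handwheel '[{"dx":-0.001,"dy":-0.002,"dz":0.006,"ax":0.002,"ay":-0.001,"az":0},{"dx":-0.001,"dy":-0.002,"dz":0.01,"ax":0.002,"ay":-0.001,"az":0},{"dx":-0.001,"dy":-0.002,"dz":0.012,"ax":0.002,"ay":-0.001,"az":0},{"dx":-0.001,"dy":-0.002,"dz":0.012,"ax":0.002,"ay":-0.001,"az":0}]'; python3 go.py 0.4784 .2502 0.0566 85.4
```

```text
time: 12.62
tool_pos: [0.4777, 0.2504, 0.0567]
tool_rot: [-0.0, 0.735, 0.678, -0.0]
contact_force: [-0.8, -1.1, 2.4]
gripper_width: 0.132
d [-0.0001  0.0007  0.0001] len 0.001 rv [-0.0003  0.0002 -0.0004]  toolY [ 1.   -0.08  0.  ] toolZ [ 0.  0. -1.] t 12.625 w 0.1322432186004455 F [-0.8 -1.1  2.4]
```

```bash
python3 -m handwheel '[{"dx":0,"dy":0,"dz":0,"ax":0,"ay":0,"az":0},{"dx":0,"dy":0,"dz":0,"ax":0,"ay":0,"az":0},{"dx":0,"dy":0,"dz":0,"ax":0,"ay":0,"az":0},{"dx":0,"dy":0,"dz":-0.03,"ax":0,"ay":0,"az":0},{"dx":0,"dy":0,"dz":-0.09,"ax":0,"ay":0,"az":0}]' 145; python3 -m handwheel '[{"dx":0,"dy":0,"dz":-0.05,"ax":0,"ay":0,"az":0},{"dx":0,"dy":0,"dz":-0.05,"ax":0,"ay":0,"az":0}]'; python3 go.py 0.5025 -0.3087 0.19 85.4;  python3 - <<'E'
from h import *
from plant import manip
for n in("wrist",):
    f=manip.grab_frame(n);cv2.imwrite(f"pics/{n}6.png",f["image"])
E
```

```text
time: 13.25
tool_pos: [0.4752, 0.2493, 0.1438]
tool_rot: [-0.002, 0.735, 0.678, -0.004]
contact_force: [1.0, 1.3, 0.7]
gripper_width: 0.431
time: 13.5
tool_pos: [0.4806, 0.2513, 0.2025]
tool_rot: [0.002, 0.735, 0.678, 0.005]
contact_force: [0.5, -0.4, 0.0]
gripper_width: 0.432
d [-0.5565  0.0669  0.0107] len 0.561 rv [ 0.0092 -0.0042 -0.0005]  toolY [ 1.   -0.08  0.  ] toolZ [ 0.  0. -1.] t 13.5 w 0.4317696451880398 F [ 0.5 -0.4  0. ]
```

View pics/wrist6.png

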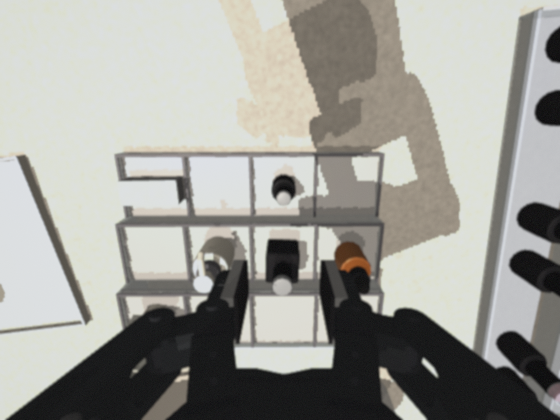

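Mini stands upright at (284,190) in front of the square bottle. Next the tall bottle.

```bash
python3 -m handwheel '[{"dx":-0.556,"dy":0.067,"dz":0.01,"ax":0,"ay":0,"az":0},{"dx":-0.556,"dy":0.067,"dz":0.01,"ax":0,"ay":0,"az":0},{"dx":-0.556,"dy":0.067,"dz":0.01,"ax":0,"ay":0,"az":0},{"dx":-0.556,"dy":0.067,"dz":0.01,"ax":0,"ay":0,"az":0},{"dx":-0.556,"dy":0.067,"dz":0.01,"ax":0,"ay":0,"az":0}]'; python3 go.py 0.5025 -0.3087 0.16 85.4
```

```text
time: 14.18
tool_pos: [0.4885, -0.0636, 0.1886]
tool_rot: [-0.001, 0.735, 0.678, -0.001]
contact_force: [1.1, 0.2, 0.5]
gripper_width: 0.431
d [-0.2432  0.0338  0.0283] len 0.247 rv [-0.0036 -0.0004 -0.0005]  toolY [ 1.   -0.08  0.  ] toolZ [ 0.  0. -1.] t 14.175 w 0.43101097451131387 F [1.1 0.2 0.5]
```

```bash
python3 -m handwheel '[{"dx":-0.243,"dy":0.034,"dz":0.028,"ax":0,"ay":0,"az":0},{"dx":-0.243,"dy":0.034,"dz":0.028,"ax":0,"ay":0,"az":0},{"dx":-0.243,"dy":0.034,"dz":0.028,"ax":0,"ay":0,"az":0},{"dx":-0.243,"dy":0.034,"dz":0.028,"ax":0,"ay":0,"az":0},{"dx":-0.243,"dy":0.034,"dz":0.028,"ax":0,"ay":0,"az":0}]'; python3 -m handwheel '[{"dx":0,"dy":0,"dz":0,"ax":0,"ay":0,"az":0}]'; python3 go.py 0.5025 -0.3087 0.058 85.4;  python3 - <<'E'
from h import *
from plant import manip
f=manip.grab_frame("wrist");cv2.imwrite("pics/w7.png",f["image"]);w=cloud(f)
for n,p,z in(("wide",(.578,-.1458),.035),("tall",(.501,-.309),.089),("small",(.592,-.3045),.025)):
    k=(np.hypot(w[...,0]-p[0],w[...,1]-p[1])<.03)&(abs(w[...,2]-z)<.006)
    if k.sum()>20: Q=w[k];print(n,Q.mean(0).round(4),((Q.min(0)+Q.max(0))/2).round(4),np.ptp(Q,axis=0).round(3),k.sum())
E
```

```text
time: 14.8
tool_pos: [0.5022, -0.3095, 0.1593]
tool_rot: [-0.003, 0.737, 0.676, -0.001]
contact_force: [0.1, 1.0, -0.9]
gripper_width: 0.431
time: 14.92
tool_pos: [0.5031, -0.3061, 0.1607]
tool_rot: [-0.002, 0.735, 0.678, -0.0]
contact_force: [-0.7, 0.1, -0.3]
gripper_width: 0.428
d [-2.800e-03 -1.000e-04  1.027e-01] len 0.103 rv [-0.0036 -0.0022 -0.001 ]  toolY [ 1.   -0.08  0.  ] toolZ [ 0.  0. -1.] t 14.925 w 0.4282254046936629 F [-0.7  0.1 -0.3]
wide [ 0.5779 -0.147   0.0335] [ 0.5795 -0.1461  0.0325] [0.044 0.044 0.007] 1518
tall [ 0.5026 -0.3092  0.0874] [ 0.5032 -0.3095  0.0863] [0.019 0.019 0.006] 525
small [ 0.5922 -0.3044  0.0234] [ 0.5932 -0.3044  0.0223] [0.032 0.033 0.007] 709
```

```bash
python3 -m handwheel '[{"dx":-0.002,"dy":-0.001,"dz":0.05,"ax":-0.001,"ay":-0.001,"az":0},{"dx":-0.002,"dy":-0.001,"dz":0.1,"ax":-0.001,"ay":-0.001,"az":0},{"dx":-0.002,"dy":-0.001,"dz":0.105,"ax":-0.001,"ay":-0.001,"az":0},{"dx":-0.002,"dy":-0.001,"dz":0.105,"ax":-0.001,"ay":-0.001,"az":0}]'; python3 go.py 0.5028 -0.3092 0.058 85.4; python3 -m handwheel '[{"dx":0,"dy":0,"dz":0,"ax":0,"ay":0,"az":0},{"dx":0,"dy":0,"dz":0,"ax":0,"ay":0,"az":0},{"dx":0,"dy":0,"dz":0,"ax":0,"ay":0,"az":0},{"dx":0,"dy":0,"dz":0,"ax":0,"ay":0,"az":0}]' 225;python3 go.py 0.5028 -0.3092 0.058 85.4
```

```text
time: 15.48
tool_pos: [0.5035, -0.3083, 0.059]
tool_rot: [0.001, 0.735, 0.678, -0.0]
contact_force: [-0.3, -0.3, 0.8]
gripper_width: 0.432
d [-0.0009 -0.0006  0.001 ] len 0.001 rv [0.0012 0.0018 0.0009]  toolY [ 1.   -0.08  0.  ] toolZ [ 0.  0. -1.] t 15.475 w 0.43204710914237404 F [-0.3 -0.3  0.8]
time: 15.98
tool_pos: [0.5046, -0.31, 0.061]
tool_rot: [0.003, 0.735, 0.678, 0.0]
contact_force: [-0.4, 1.1, 7.0]
gripper_width: 0.211
d [ 0.0006 -0.0019  0.003 ] len 0.004 rv [ 0.0046  0.0035 -0.0006]  toolY [ 1.   -0.08  0.  ] toolZ [ 0.  0. -1.] t 15.975 w 0.2109372522300204 F [-0.4  1.1  7. ]
```

```bash
python3 -m handwheel '[{"dx":0,"dy":0,"dz":-0.01,"ax":0,"ay":0,"az":0},{"dx":0,"dy":0,"dz":-0.06,"ax":0,"ay":0,"az":0},{"dx":0,"dy":0,"dz":-0.12,"ax":0,"ay":0,"az":0},{"dx":0,"dy":0,"dz":-0.18,"ax":0,"ay":0,"az":0},{"dx":0,"dy":0,"dz":-0.19,"ax":0,"ay":0,"az":0}]'; python3 go.py 0.6223 .3089 0.25 85.4
```

```text
time: 16.6
tool_pos: [0.5048, -0.3103, 0.2553]
tool_rot: [0.006, 0.735, 0.678, 0.0]
contact_force: [-0.1, -0.6, -0.5]
gripper_width: 0.215
d [0.6267 0.0671 0.0011] len 0.63 rv [ 0.0096  0.0078 -0.0006]  toolY [ 1.   -0.08  0.  ] toolZ [ 0.  0. -1.] t 16.6 w 0.21486988827572404 F [-0.1 -0.6 -0.5]
```

```bash
python3 -m handwheel '[{"dx":0.627,"dy":0.067,"dz":0,"ax":0,"ay":0,"az":0},{"dx":0.627,"dy":0.067,"dz":0,"ax":0,"ay":0,"az":0},{"dx":0.627,"dy":0.067,"dz":0,"ax":0,"ay":0,"az":0},{"dx":0.627,"dy":0.067,"dz":0,"ax":0,"ay":0,"az":0},{"dx":0.627,"dy":0.067,"dz":0,"ax":0,"ay":0,"az":0}]'; python3 go.py 0.6223 .3089 0.24 85.4
```

```text
time: 17.23
tool_pos: [0.5604, 0.0004, 0.2466]
tool_rot: [0.0, 0.735, 0.678, -0.001]
contact_force: [1.9, -1.0, -1.0]
gripper_width: 0.214
d [0.3125 0.0367 0.0061] len 0.315 rv [-0.0009  0.0014 -0.0008]  toolY [ 1.   -0.08  0.  ] toolZ [ 0.  0. -1.] t 17.225 w 0.21427965803204696 F [ 1.9 -1.  -1. ]
```

```bash
python3 -m handwheel '[{"dx":0.312,"dy":0.037,"dz":0.006,"ax":0,"ay":0,"az":0},{"dx":0.312,"dy":0.037,"dz":0.006,"ax":0,"ay":0,"az":0},{"dx":0.312,"dy":0.037,"dz":0.006,"ax":0,"ay":0,"az":0},{"dx":0.312,"dy":0.037,"dz":0.006,"ax":0,"ay":0,"az":0},{"dx":0.312,"dy":0.037,"dz":0.006,"ax":0,"ay":0,"az":0}]'; python3 -m handwheel '[{"dx":0,"dy":0,"dz":0,"ax":0,"ay":0,"az":0},{"dx":0,"dy":0,"dz":0,"ax":0,"ay":0,"az":0},{"dx":0,"dy":0,"dz":0,"ax":0,"ay":0,"az":0}]'; python3 go.py 0.6223 .3089 0.124 85.4;python3 - <<'E'
from h import *
from plant import manip
for n in("wrist",):
    f=manip.grab_frame(n);cv2.imwrite(f"pics/{n}8.png",f["image"])
E
```

```text
time: 17.85
tool_pos: [0.6223, 0.3064, 0.2399]
tool_rot: [0.0, 0.735, 0.678, -0.001]
contact_force: [1.7, -0.5, -0.5]
gripper_width: 0.215
time: 18.23
tool_pos: [0.6226, 0.3033, 0.241]
tool_rot: [0.001, 0.736, 0.677, -0.001]
contact_force: [0.1, 0.8, -0.6]
gripper_width: 0.217
d [ 0.0058 -0.0008  0.1169] len 0.117 rv [ 0.      0.0018 -0.0021]  toolY [ 1.   -0.08  0.  ] toolZ [ 0.  0. -1.] t 18.225 w 0.2174933915784976 F [ 0.1  0.8 -0.6]
```

View pics/wrist8.png

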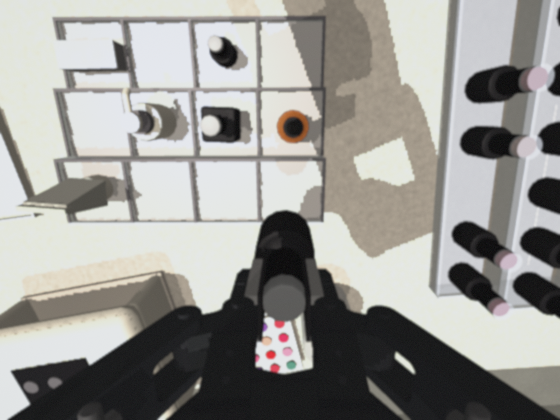

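```bash
python3 -m handwheel '[{"dx":0.005,"dy":-0.001,"dz":0.05,"ax":0,"ay":0,"az":0},{"dx":0.005,"dy":-0.001,"dz":0.09,"ax":0,"ay":0,"az":0},{"dx":0.005,"dy":-0.001,"dz":0.116,"ax":0,"ay":0,"az":0},{"dx":0.005,"dy":-0.001,"dz":0.116,"ax":0,"ay":0,"az":0},{"dx":0.005,"dy":-0.001,"dz":0.116,"ax":0,"ay":0,"az":0}]'; python3 go.py 0.6223 .3089 0.114 85.4
```

```text
time: 18.9
tool_pos: [0.6231, 0.3093, 0.1271]
tool_rot: [0.001, 0.735, 0.678, 0.001]
contact_force: [0.7, 0.2, 0.4]
gripper_width: 0.213
d [-0.0004 -0.0008  0.0131] len 0.013 rv [ 0.0027  0.0002 -0.0015]  toolY [ 1.   -0.08  0.  ] toolZ [ 0.  0. -1.] t 18.9 w 0.21292595898625394 F [0.7 0.2 0.4]
```

```bash
python3 -m handwheel '[{"dx":0,"dy":-0.001,"dz":0.006,"ax":0.001,"ay":0,"az":0},{"dx":0,"dy":-0.001,"dz":0.01,"ax":0.001,"ay":0,"az":0},{"dx":0,"dy":-0.001,"dz":0.012,"ax":0.001,"ay":0,"az":0},{"dx":0,"dy":-0.001,"dz":0.012,"ax":0.001,"ay":0,"az":0}]'; python3 go.py 0.6223 .3089 0.114 85.4
```

```text
time: 19.4
tool_pos: [0.6214, 0.3098, 0.1141]
tool_rot: [0.0, 0.735, 0.678, -0.0]
contact_force: [-1.9, -1.5, 4.3]
gripper_width: 0.214
d [-0.0008  0.001   0.0001] len 0.001 rv [ 0.      0.0011 -0.0004]  toolY [ 1.   -0.08  0.  ] toolZ [ 0.  0. -1.] t 19.4 w 0.21385755136195697 F [-1.9 -1.5  4.3]
```

```bash
python3 -m handwheel '[{"dx":0,"dy":0,"dz":0,"ax":0,"ay":0,"az":0},{"dx":0,"dy":0,"dz":0,"ax":0,"ay":0,"az":0},{"dx":0,"dy":0,"dz":0,"ax":0,"ay":0,"az":0},{"dx":0,"dy":0,"dz":-0.03,"ax":0,"ay":0,"az":0},{"dx":0,"dy":0,"dz":-0.09,"ax":0,"ay":0,"az":0}]' 145; python3 -m handwheel '[{"dx":0,"dy":0,"dz":-0.03,"ax":0,"ay":0,"az":0},{"dx":0,"dy":0,"dz":-0.03,"ax":0,"ay":0,"az":0}]'; python3 go.py 0.5785 -0.146 0.2 85.4 -20;  python3 - <<'E'
from h import *
from plant import manip
for n in("wrist",):
    f=manip.grab_frame(n);cv2.imwrite(f"pics/{n}9.png",f["image"])
E
```

```text
time: 20.02
tool_pos: [0.619, 0.3089, 0.1994]
tool_rot: [-0.001, 0.735, 0.678, -0.005]
contact_force: [0.8, -0.3, 0.1]
gripper_width: 0.432
time: 20.27
tool_pos: [0.623, 0.3105, 0.2376]
tool_rot: [0.002, 0.735, 0.678, 0.003]
contact_force: [0.9, 0.2, -1.2]
gripper_width: 0.434
d [-0.4587 -0.0077  0.0367] len 0.46 rv [-0.343  -0.0018 -0.0008]  toolY [ 0.94 -0.08  0.34] toolZ [ 0.34 -0.03 -0.94] t 20.275 w 0.43418825424368085 F [ 0.9  0.2 -1.2]
```

View pics/wrist9.png

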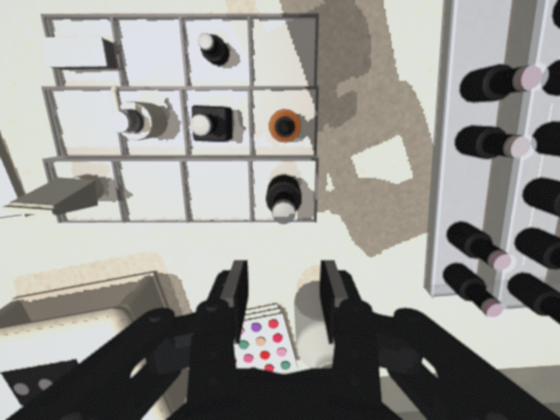

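```bash
python3 -m handwheel '[{"dx":-0.459,"dy":-0.008,"dz":0,"ax":0,"ay":0,"az":0},{"dx":-0.459,"dy":-0.008,"dz":0,"ax":0,"ay":0,"az":0},{"dx":-0.459,"dy":-0.008,"dz":0,"ax":0,"ay":0,"az":0},{"dx":-0.459,"dy":-0.008,"dz":0,"ax":-0.1,"ay":0,"az":0},{"dx":-0.459,"dy":-0.008,"dz":0,"ax":-0.2,"ay":0,"az":0}]'; python3 go.py 0.5785 -0.146 0.12 85.4 -20
```

```text
time: 20.95
tool_pos: [0.5893, -0.003, 0.2305]
tool_rot: [0.073, 0.731, 0.675, 0.067]
contact_force: [0.8, -0.6, 1.0]
gripper_width: 0.426
d [-0.1432 -0.0211  0.1087] len 0.181 rv [-0.1506  0.0018  0.0002]  toolY [ 0.94 -0.08  0.34] toolZ [ 0.34 -0.03 -0.94] t 20.95 w 0.4264670958606212 F [ 0.8 -0.6  1. ]
```

```bash
python3 -m handwheel '[{"dx":-0.143,"dy":-0.021,"dz":0.108,"ax":-0.151,"ay":0,"az":0},{"dx":-0.143,"dy":-0.021,"dz":0.108,"ax":-0.151,"ay":0,"az":0},{"dx":-0.143,"dy":-0.021,"dz":0.108,"ax":-0.151,"ay":0,"az":0},{"dx":-0.143,"dy":-0.021,"dz":0.108,"ax":-0.151,"ay":0,"az":0},{"dx":-0.143,"dy":-0.021,"dz":0.108,"ax":-0.151,"ay":0,"az":0}]' 60; python3 go.py 0.578 -0.146 0.016 85.4 -20
python3 - <<'E'
from h import *
from plant import manip
f=manip.grab_frame("side");cv2.imwrite("pics/s10.png",f["image"])
f=manip.grab_frame("wrist");cv2.imwrite("pics/w10.png",f["image"]);w=cloud(f)
for n,p,z in(("wide",(.578,-.1458),.035),("small",(.592,-.3045),.025)):
    k=(np.hypot(w[...,0]-p[0],w[...,1]-p[1])<.03)&(abs(w[...,2]-z)<.006)
    if k.sum()>20: Q=w[k];print(n,Q.mean(0).round(4),((Q.min(0)+Q.max(0))/2).round(4),np.ptp(Q,axis=0).round(3),k.sum())
E
```

```text
time: 21.58
tool_pos: [0.5791, -0.1434, 0.1222]
tool_rot: [0.127, 0.724, 0.668, 0.117]
contact_force: [0.1, -0.1, -0.0]
gripper_width: 0.766
d [-0.0027 -0.0371  0.0995] len 0.106 rv [-0.0009  0.0004 -0.0008]  toolY [ 0.94 -0.08  0.34] toolZ [ 0.34 -0.03 -0.94] t 21.575 w 0.7664575938293561 F [ 0.1 -0.1 -0. ]
wide [ 0.577  -0.1453  0.0336] [ 0.5791 -0.1455  0.0323] [0.044 0.044 0.007] 2408
small [ 0.5917 -0.3025  0.0233] [ 0.5928 -0.3035  0.0223] [0.031 0.032 0.007] 1083
```

View pics/w10.png

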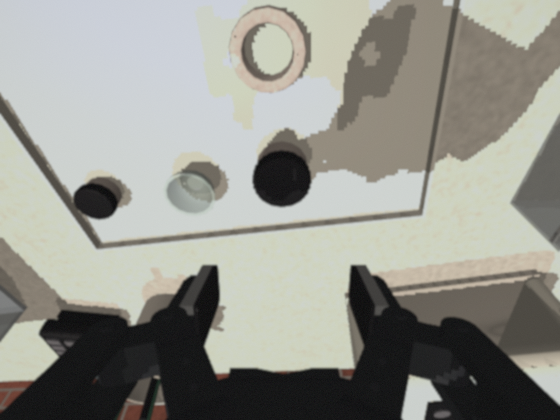

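View pics/s10.png

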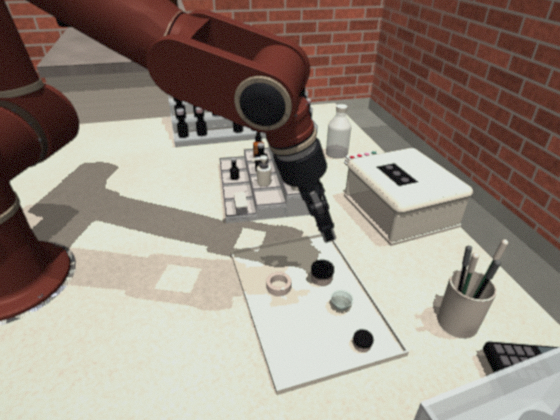

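```bash
python3 -m handwheel '[{"dx":-0.0025,"dy":-0.018,"dz":0.05,"ax":0,"ay":0,"az":0},{"dx":-0.0025,"dy":-0.028,"dz":0.08,"ax":0,"ay":0,"az":0},{"dx":-0.0025,"dy":-0.034,"dz":0.1,"ax":0,"ay":0,"az":0},{"dx":-0.0025,"dy":-0.034,"dz":0.1,"ax":0,"ay":0,"az":0}]'; python3 go.py 0.5795 -0.1457 0.016 85.4 -20
python3 - <<'E'
from h import *
from plant import manip
f=manip.grab_frame("side");cv2.imwrite("pics/s11.png",cv2.resize(f["image"][170:320,230:430],None,fx=4,fy=4))
f=manip.grab_frame("wrist");cv2.imwrite("pics/w11.png",f["image"])
E
```

```text
time: 22.18
tool_pos: [0.5814, -0.1451, 0.0169]
tool_rot: [0.127, 0.723, 0.668, 0.117]
contact_force: [0.4, -0.9, 0.7]
gripper_width: 0.762
d [-0.0007 -0.0021  0.0002] len 0.002 rv [-0.0012 -0.0002  0.0015]  toolY [ 0.94 -0.08  0.34] toolZ [ 0.34 -0.03 -0.94] t 22.175 w 0.7619822156756557 F [ 0.4 -0.9  0.7]
```

View pics/w11.png

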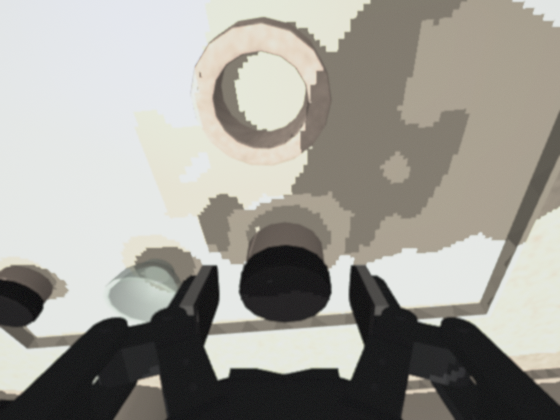

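View pics/s11.png

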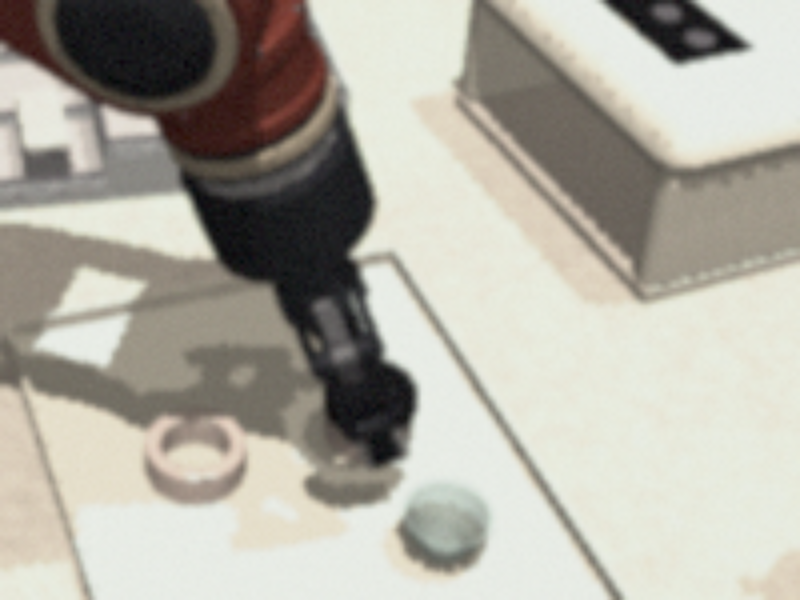

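```bash
python3 -m handwheel '[{"dx":0,"dy":-0.001,"dz":0,"ax":0,"ay":0,"az":0},{"dx":0,"dy":-0.001,"dz":0,"ax":0,"ay":0,"az":0},{"dx":0,"dy":-0.001,"dz":0,"ax":0,"ay":0,"az":0},{"dx":0,"dy":-0.001,"dz":0,"ax":0,"ay":0,"az":0}]' 170; python3 go.py 0.5795 -0.1457 0.016 85.4 -20;  python3 -m handwheel '[{"dx":0,"dy":-0.003,"dz":-0.01,"ax":0,"ay":0,"az":0},{"dx":0,"dy":-0.015,"dz":-0.041,"ax":0,"ay":0,"az":0},{"dx":0,"dy":0.034,"dz":-0.094,"ax":0,"ay":0,"az":0},{"dx":0,"dy":0.051,"dz":-0.141,"ax":0,"ay":0,"az":0},{"dx":0,"dy":0.051,"dz":-0.141,"ax":0,"ay":0,"az":0}]';python3 go.py 0.5795 -0.1457 0.16 85.4 -20
python3 - <<'E'
from h import *
from plant import manip
f=manip.grab_frame("side");cv2.imwrite("pics/s12.png",cv2.resize(f["image"][120:320,200:430],None,fx=3,fy=3))
f=manip.grab_frame("wrist");cv2.imwrite("pics/w12.png",f["image"])
E
```

```text
time: 22.78
tool_pos: [0.5826, -0.1471, 0.0202]
tool_rot: [0.13, 0.723, 0.668, 0.119]
contact_force: [-3.2, 2.5, 6.8]
gripper_width: 0.489
d [ 0.0012 -0.0045  0.0028] len 0.005 rv [0.005  0.0022 0.0003]  toolY [ 0.94 -0.08  0.34] toolZ [ 0.34 -0.03 -0.94] t 22.775 w 0.48924691999082615 F [-3.2  2.5  6.8]
time: 23.4
tool_pos: [0.584, -0.148, 0.1761]
tool_rot: [0.135, 0.723, 0.667, 0.12]
contact_force: [0.3, 0.1, -0.3]
gripper_width: 0.49
d [ 0.0021 -0.0101  0.0134] len 0.017 rv [0.0137 0.0057 0.0015]  toolY [ 0.94 -0.08  0.34] toolZ [ 0.34 -0.03 -0.94] t 23.4 w 0.48993843434736956 F [ 0.3  0.1 -0.3]
```

View pics/w12.png

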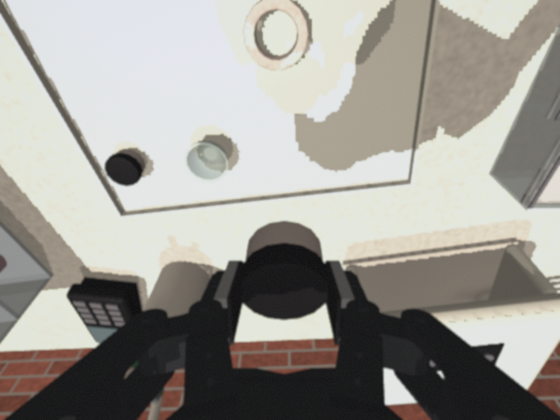

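View pics/s12.png

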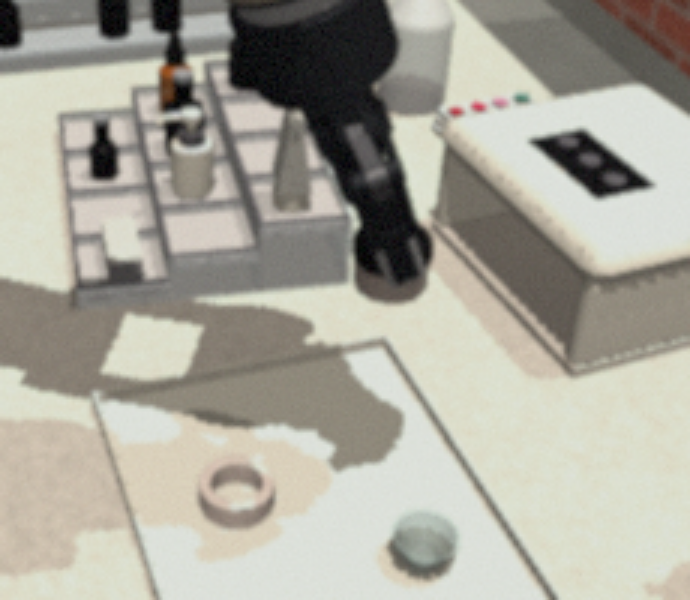

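```bash
python3 go.py 0.4732 .1844 0.19 85.4 -20
```

```text
d [ 0.3211 -0.1178 -0.0666] len 0.348 rv [0.0023 0.002  0.0002]  toolY [ 0.94 -0.08  0.34] toolZ [ 0.34 -0.03 -0.94] t 23.5 w 0.48791916905986205 F [-0.9  0.  -1. ]
```

```bash
python3 -m handwheel '[{"dx":0.321,"dy":-0.118,"dz":-0.067,"ax":0,"ay":0,"az":0},{"dx":0.321,"dy":-0.118,"dz":-0.067,"ax":0,"ay":0,"az":0},{"dx":0.321,"dy":-0.118,"dz":-0.067,"ax":0,"ay":0,"az":0},{"dx":0.321,"dy":-0.118,"dz":-0.067,"ax":0,"ay":0,"az":0},{"dx":0.321,"dy":-0.118,"dz":-0.067,"ax":0,"ay":0,"az":0}]';  python3 go.py 0.4732 .1844 0.15 85.4 -20
```

```text
time: 24.12
tool_pos: [0.4816, 0.1513, 0.1846]
tool_rot: [0.128, 0.724, 0.668, 0.116]
contact_force: [1.0, 0.3, -1.5]
gripper_width: 0.488
d [ 0.0324 -0.0221  0.0287] len 0.049 rv [-0.0026  0.0027 -0.0004]  toolY [ 0.94 -0.08  0.34] toolZ [ 0.34 -0.03 -0.94] t 24.125 w 0.48767349875264127 F [ 1.   0.3 -1.5]
```

```bash
python3 -m handwheel '[{"dx":0.032,"dy":-0.022,"dz":0.028,"ax":-0.001,"ay":0.001,"az":0},{"dx":0.032,"dy":-0.022,"dz":0.028,"ax":-0.001,"ay":0.001,"az":0},{"dx":0.032,"dy":-0.022,"dz":0.028,"ax":-0.001,"ay":0.001,"az":0},{"dx":0.032,"dy":-0.022,"dz":0.028,"ax":-0.001,"ay":0.001,"az":0}]';  python3 go.py 0.4732 .1844 0.09 85.4 -20;  python3 - <<'E'
from h import *
from plant import manip
f=manip.grab_frame("side");cv2.imwrite("pics/s13.png",cv2.resize(f["image"][80:260,150:390],None,fx=3,fy=3))
f=manip.grab_frame("wrist");cv2.imwrite("pics/w13.png",f["image"])
E
```

```text
time: 24.62
tool_pos: [0.4764, 0.1819, 0.1541]
tool_rot: [0.129, 0.724, 0.667, 0.119]
contact_force: [0.2, 0.6, -0.9]
gripper_width: 0.486
d [ 0.0022 -0.0253  0.0589] len 0.064 rv [ 0.0031  0.001  -0.0018]  toolY [ 0.94 -0.08  0.34] toolZ [ 0.34 -0.03 -0.94] t 24.625 w 0.48600575022605574 F [ 0.2  0.6 -0.9]
```

View pics/w13.png

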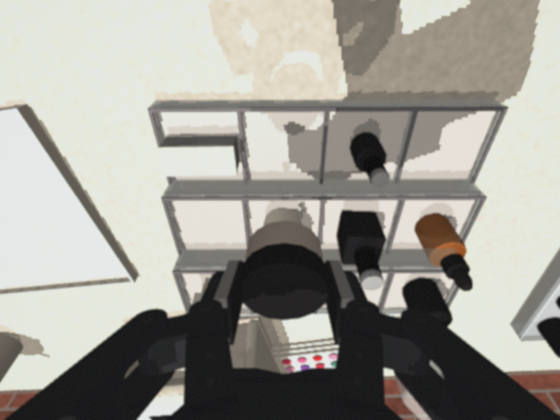

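View pics/s13.png

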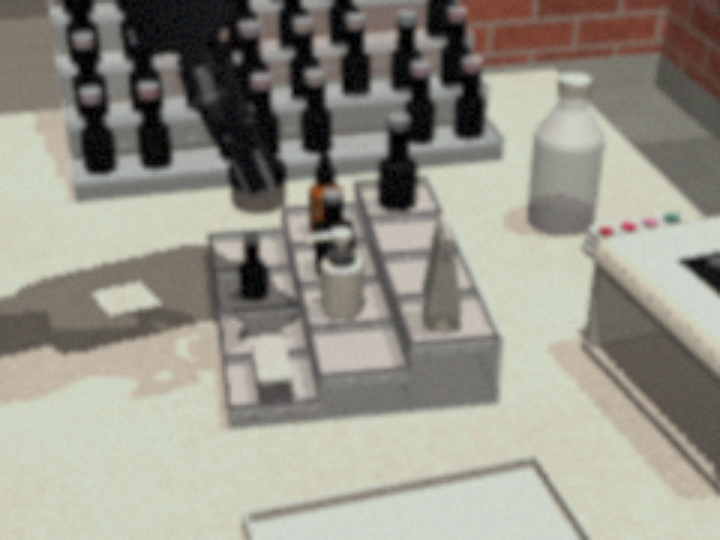

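```bash
python3 -m handwheel '[{"dx":0.002,"dy":-0.014,"dz":0.03,"ax":0.001,"ay":0,"az":0},{"dx":0.002,"dy":-0.025,"dz":0.058,"ax":0.001,"ay":0,"az":0},{"dx":0.002,"dy":-0.035,"dz":0.086,"ax":0.001,"ay":0,"az":0},{"dx":0.002,"dy":-0.038,"dz":0.094,"ax":0.001,"ay":0,"az":0},{"dx":0.002,"dy":-0.038,"dz":0.094,"ax":0.001,"ay":0,"az":0}]';  python3 go.py 0.4732 .1844 0.04 85.4 -20
```

```text
time: 25.35
tool_pos: [0.4729, 0.1848, 0.0524]
tool_rot: [0.128, 0.724, 0.667, 0.118]
contact_force: [0.4, 1.0, -0.5]
gripper_width: 0.489
d [-0.0004 -0.004   0.0118] len 0.012 rv [ 0.0012  0.0007 -0.0007]  toolY [ 0.94 -0.08  0.34] toolZ [ 0.34 -0.03 -0.94] t 25.35 w 0.4885268698624007 F [ 0.4  1.  -0.5]
```

```bash
python3 -m handwheel '[{"dx":0,"dy":-0.004,"dz":0.011,"ax":0.001,"ay":0,"az":0},{"dx":0,"dy":-0.006,"dz":0.017,"ax":0.001,"ay":0,"az":0},{"dx":0,"dy":-0.006,"dz":0.017,"ax":0.001,"ay":0,"az":0},{"dx":0,"dy":-0.006,"dz":0.017,"ax":0.001,"ay":0,"az":0}]';  python3 go.py 0.4732 .1844 0.0292 85.4 -20;  python3 - <<'E'
from h import *
from plant import manip
f=manip.grab_frame("side");cv2.imwrite("pics/s14.png",cv2.resize(f["image"][80:260,150:390],None,fx=3,fy=3))
E
```

```text
time: 25.85
tool_pos: [0.473, 0.1852, 0.0344]
tool_rot: [0.128, 0.724, 0.668, 0.118]
contact_force: [0.4, -0.6, -0.8]
gripper_width: 0.488
d [-0.0008 -0.0015  0.005 ] len 0.005 rv [ 0.0006  0.0002 -0.    ]  toolY [ 0.94 -0.08  0.34] toolZ [ 0.34 -0.03 -0.94] t 25.85 w 0.48827150383582724 F [ 0.4 -0.6 -0.8]
```

View pics/s14.png

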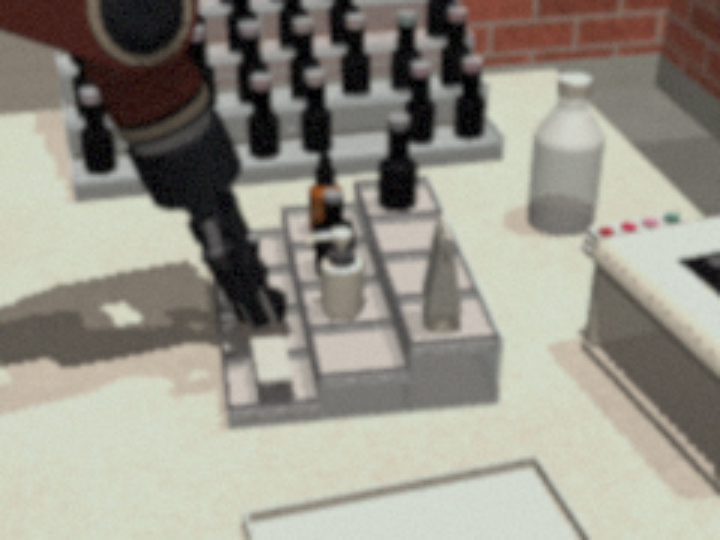

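```bash
python3 -m handwheel '[{"dx":-0.0005,"dy":-0.001,"dz":0.003,"ax":0,"ay":0,"az":0},{"dx":-0.0005,"dy":-0.002,"dz":0.005,"ax":0,"ay":0,"az":0},{"dx":-0.0005,"dy":-0.002,"dz":0.005,"ax":0,"ay":0,"az":0},{"dx":-0.0005,"dy":-0.002,"dz":0.005,"ax":0,"ay":0,"az":0}]';  python3 go.py 0.4732 .1844 0.0292 85.4 -20
```

```text
time: 26.4
tool_pos: [0.4729, 0.1847, 0.0292]
tool_rot: [0.128, 0.724, 0.668, 0.118]
contact_force: [-2.1, -0.8, 4.2]
gripper_width: 0.484
d [-0.0003  0.0003  0.0001] len 0.0 rv [0.0008 0.0003 0.    ]  toolY [ 0.94 -0.08  0.34] toolZ [ 0.34 -0.03 -0.94] t 26.4 w 0.4844424412205757 F [-2.1 -0.8  4.2]
```

```bash
python3 -m handwheel '[{"dx":0,"dy":0,"dz":0,"ax":0,"ay":0,"az":0},{"dx":0,"dy":0,"dz":0,"ax":0,"ay":0,"az":0},{"dx":0,"dy":0,"dz":0,"ax":0,"ay":0,"az":0},{"dx":0,"dy":0.005,"dz":-0.014,"ax":0,"ay":0,"az":0},{"dx":0,"dy":0.015,"dz":-0.041,"ax":0,"ay":0,"az":0}]' 112;  python3 -m handwheel '[{"dx":0,"dy":0.01,"dz":-0.05,"ax":0,"ay":0,"az":0},{"dx":0,"dy":0.02,"dz":-0.1,"ax":0,"ay":0,"az":0},{"dx":0,"dy":0.02,"dz":-0.12,"ax":0,"ay":0,"az":0}]'; python3 go.py 0.592 -0.304 0.15 85.4 ;  python3 - <<'E'
from h import *
from plant import manip
f=manip.grab_frame("side");cv2.imwrite("pics/s15.png",cv2.resize(f["image"][80:260,150:390],None,fx=3,fy=3))
f=manip.grab_frame("wrist");cv2.imwrite("pics/w15.png",f["image"]);w=cloud(f)
k=(np.hypot(w[...,0]-.469,w[...,1]-.1847)<.033)&(abs(w[...,2]-.044)<.004)
Q=w[k];print(Q.mean(0).round(4),((Q.min(0)+Q.max(0))/2).round(4),np.ptp(Q,axis=0).round(3),k.sum())
E
```

```text
time: 27.02
tool_pos: [0.4717, 0.1844, 0.0722]
tool_rot: [0.127, 0.724, 0.668, 0.117]
contact_force: [0.9, 0.7, -0.4]
gripper_width: 0.558
time: 27.4
tool_pos: [0.4521, 0.1872, 0.1982]
tool_rot: [0.13, 0.723, 0.667, 0.122]
contact_force: [0.3, 1.0, -0.1]
gripper_width: 0.561
d [-0.4785  0.1512  0.1064] len 0.513 rv [ 0.3572 -0.0029 -0.0004]  toolY [ 1.   -0.08  0.  ] toolZ [ 0.  0. -1.] t 27.4 w 0.5610251468063354 F [ 0.3  1.  -0.1]
[0.4683 0.1846 0.0428] [0.4696 0.1847 0.0426] [0.044 0.044 0.005] 1478
```

View pics/w15.png

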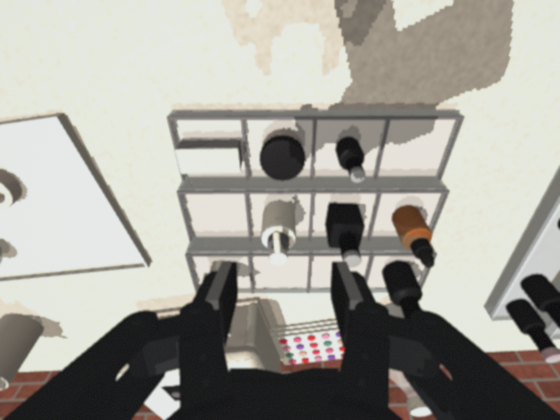

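View pics/s15.png

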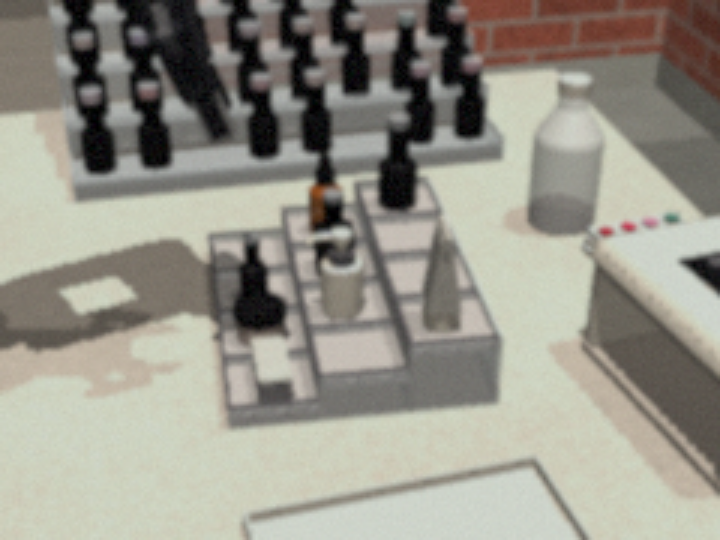

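Run:
```python
from h import *
f=pickle.load(open("top0.pkl","rb"));w=cloud(f)
for r in (178,182,186,190,194):
    row=w[r,392:425]; print([ "%.0f:%.0f"%(a*1e3,b*1e3) for a,b in zip(row[:,1],row[:,2])], row[0,0].round(3))
```

```text
['-294:2', '-297:0', '-299:1', '-302:2', '-303:4', '-306:2', '-308:6', '-312:2', '-315:2', '-317:1', '-319:4', '-323:1', '-325:1', '-328:1', '-329:4', '-334:-0', '-334:5', '-338:1', '-339:7', '-340:10', '-347:-0', '-349:-1', 'nan:nan', '-353:3', '-357:1', '-360:-2', '-363:-1', '-366:-3', '-368:-1', '-371:-3', '-372:1', '-374:3', '-379:-3'] 0.613
['-293:3', '-291:19', '-292:23', '-294:26', '-298:23', '-300:22', '-302:23', '-306:21', '-307:24', '-310:25', '-312:26', '-315:25', '-317:24', '-327:3', '-330:0', '-332:3', '-335:2', '-337:4', '-340:3', '-340:11', '-342:11', '-348:1', '-351:2', '-354:-1', '-357:-2', '-358:2', '-362:0', '-365:-2', '-367:-1', '-371:-3', '-372:1', '-376:-3', '-378:-1'] 0.602
['-290:14', '-290:20', '-291:26', '-296:20', '-296:26', '-300:23', '-302:23', '-304:27', '-307:24', '-309:25', '-313:21', '-315:24', '-317:24', '-327:1', '-329:3', '-332:2', '-335:1', '-338:1', '-341:-0', '-340:8', '-342:12', '-350:-3', '-351:-1', '-353:2', '-357:-1', '-360:-3', '-360:5', '-365:-3', '-367:-1', '-369:0', '-373:-2', '-375:-1', '-377:-1'] 0.59
['-293:3', '-295:5', '-296:9', '-296:19', '-297:23', '-300:22', '-301:27', '-303:27', '-307:24', '-309:26', '-313:21', '-321:3', '-324:3', '-325:6', '-330:0', '-332:1', '-333:5', '-338:-1', '-340:1', '-342:3', '-342:9', '-348:1', '-350:1', '-355:-4', '-356:-1', '-358:0', '-363:-4', '-364:-0', '-368:-4', '-369:0', '-371:2', '-374:0', '-378:-4'] 0.581
['-292:2', '-295:1', '-298:-0', '-300:2', '-303:3', '-306:1', '-308:2', '-311:-0', '-313:2', '-315:4', '-318:3', '-322:-1', '-324:1', '-327:-1', '-331:-3', '-331:2', '-334:1', '-337:0', '-339:2', '-342:2', '-342:9', '-344:10', '-350:2', '-354:-3', '-357:-3', '-359:-1', '-361:-1', '-363:1', '-367:-2', '-368:0', '-370:4', '-375:-3', '-377:-1'] 0.571
```

```bash
python3 go.py 0.592 -0.304 0.2 0
```

```text
d [-0.4785  0.169   0.0585] len 0.511 rv [ 0.2859 -0.2681  1.4732]  toolY [ 0. -1.  0.] toolZ [ 0.  0. -1.] t 27.5 w 0.5599386803831103 F [ 0.9 -0.9  0.8]
```

```bash
python3 -m handwheel '[{"dx":-0.478,"dy":0.169,"dz":0.058,"ax":0.286,"ay":-0.268,"az":1.473},{"dx":-0.478,"dy":0.169,"dz":0.058,"ax":0.286,"ay":-0.268,"az":1.473},{"dx":-0.478,"dy":0.169,"dz":0.058,"ax":0.286,"ay":-0.268,"az":1.473},{"dx":-0.478,"dy":0.169,"dz":0.058,"ax":0.286,"ay":-0.268,"az":1.473},{"dx":-0.478,"dy":0.169,"dz":0.058,"ax":0.286,"ay":-0.268,"az":1.473}]'; python3 go.py 0.592 -0.304 0.17 0
```

```text
time: 28.12
tool_pos: [0.5358, -0.1161, 0.193]
tool_rot: [0.053, 0.958, 0.277, 0.046]
contact_force: [0.2, 0.7, 0.7]
gripper_width: 0.564
d [-0.0545  0.1847  0.0439] len 0.197 rv [ 0.1082 -0.093   0.561 ]  toolY [ 0. -1.  0.] toolZ [ 0.  0. -1.] t 28.125 w 0.5638263377766672 F [0.2 0.7 0.7]
```

```bash
python3 -m handwheel '[{"dx":-0.0545,"dy":0.185,"dz":0.044,"ax":0.108,"ay":-0.093,"az":0.561},{"dx":-0.0545,"dy":0.185,"dz":0.044,"ax":0.108,"ay":-0.093,"az":0.561},{"dx":-0.0545,"dy":0.185,"dz":0.044,"ax":0.108,"ay":-0.093,"az":0.561},{"dx":-0.0545,"dy":0.185,"dz":0.044,"ax":0.108,"ay":-0.093,"az":0.561},{"dx":-0.0545,"dy":0.185,"dz":0.044,"ax":0.108,"ay":-0.093,"az":0.561}]'; python3 -m handwheel '[{"dx":0,"dy":0,"dz":0,"ax":0,"ay":0,"az":0}]'; python3 go.py 0.592 -0.304 0.1 0
python3 - <<'E'
from h import *
from plant import manip
f=manip.grab_frame("wrist");cv2.imwrite("pics/w16.png",f["image"]);w=cloud(f)
k=(np.hypot(w[...,0]-.592,w[...,1]+.304)<.03)&(abs(w[...,2]-.023)<.004)
Q=w[k];print(Q.mean(0).round(4),((Q.min(0)+Q.max(0))/2).round(4),np.ptp(Q,axis=0).round(3),k.sum())
E
```

```text
time: 28.75
tool_pos: [0.593, -0.302, 0.1698]
tool_rot: [0.0, 1.0, 0.003, -0.0]
contact_force: [0.3, 0.2, -0.2]
gripper_width: 0.561
time: 28.88
tool_pos: [0.5934, -0.3004, 0.1716]
tool_rot: [0.001, 1.0, 0.004, 0.001]
contact_force: [-0.0, -0.4, 0.2]
gripper_width: 0.564
d [-0.0016  0.0035  0.0716] len 0.072 rv [ 0.0017 -0.002   0.0083]  toolY [ 0. -1.  0.] toolZ [ 0.  0. -1.] t 28.875 w 0.5637335111535877 F [-0.  -0.4  0.2]
[ 0.5935 -0.3036  0.0234] [ 0.5936 -0.3043  0.0224] [0.032 0.032 0.007] 819
```

View pics/w16.png

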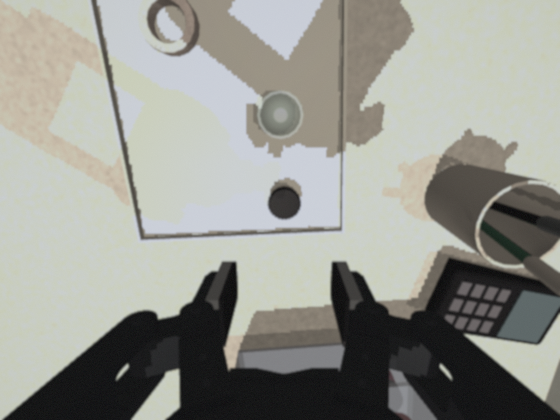

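```bash
python3 -m handwheel '[{"dx":-0.0005,"dy":0.003,"dz":0.06,"ax":0,"ay":0,"az":0.006},{"dx":-0.0005,"dy":0.003,"dz":0.12,"ax":0,"ay":0,"az":0.006},{"dx":-0.0005,"dy":0.003,"dz":0.148,"ax":0,"ay":0,"az":0.006},{"dx":-0.0005,"dy":0.003,"dz":0.148,"ax":0,"ay":0,"az":0.006},{"dx":-0.0005,"dy":0.003,"dz":0.148,"ax":0,"ay":0,"az":0.006}]'; python3 go.py 0.593 -0.304 0.01 0
```

```text
time: 29.55
tool_pos: [0.5948, -0.3053, 0.0261]
tool_rot: [0.002, 1.0, 0.001, 0.003]
contact_force: [-1.1, -0.6, -0.1]
gripper_width: 0.558
d [-0.0019 -0.0013  0.0161] len 0.016 rv [ 0.004  -0.0051  0.0015]  toolY [ 0. -1.  0.] toolZ [ 0.  0. -1.] t 29.55 w 0.5577591589158087 F [-1.1 -0.6 -0.1]
```

```bash
python3 -m handwheel '[{"dx":-0.0015,"dy":-0.001,"dz":0.008,"ax":0.002,"ay":-0.003,"az":0},{"dx":-0.0015,"dy":-0.001,"dz":0.016,"ax":0.002,"ay":-0.003,"az":0},{"dx":-0.0015,"dy":-0.001,"dz":0.016,"ax":0.002,"ay":-0.003,"az":0},{"dx":-0.0015,"dy":-0.001,"dz":0.016,"ax":0.002,"ay":-0.003,"az":0}]'; python3 go.py 0.593 -0.304 0.01 0
```

```text
time: 30.05
tool_pos: [0.5919, -0.3043, 0.0075]
tool_rot: [-0.0, 1.0, 0.0, -0.001]
contact_force: [0.7, 0.1, -0.0]
gripper_width: 0.564
d [ 0.001  -0.0003 -0.0025] len 0.003 rv [-0.      0.001   0.0002]  toolY [ 0. -1.  0.] toolZ [ 0.  0. -1.] t 30.05 w 0.5636420680345053 F [ 0.7  0.1 -0. ]
```

```bash
python3 -m handwheel '[{"dx":0.001,"dy":0,"dz":-0.002,"ax":0,"ay":0,"az":0},{"dx":0.001,"dy":0,"dz":-0.002,"ax":0,"ay":0,"az":0},{"dx":0.001,"dy":0,"dz":-0.002,"ax":0,"ay":0,"az":0},{"dx":0.001,"dy":0,"dz":-0.002,"ax":0,"ay":0,"az":0},{"dx":0.001,"dy":0,"dz":-0.002,"ax":0,"ay":0,"az":0}]' 195; python3 go.py 0.593 -0.304 0.01 0; python3 -m handwheel '[{"dx":0,"dy":0,"dz":-0.01,"ax":0,"ay":0,"az":0},{"dx":0,"dy":0,"dz":-0.06,"ax":0,"ay":0,"az":0},{"dx":0,"dy":0,"dz":-0.12,"ax":0,"ay":0,"az":0},{"dx":0,"dy":0,"dz":-0.16,"ax":0,"ay":0,"az":0},{"dx":0,"dy":0,"dz":-0.16,"ax":0,"ay":0,"az":0}]'; python3 go.py 0.4732 .1844 0.18 85.4;  python3 - <<'E'
from h import *
from plant import manip
f=manip.grab_frame("wrist");cv2.imwrite("pics/w17.png",f["image"])
f=manip.grab_frame("side");cv2.imwrite("pics/s17.png",f["image"])
E
```

```text
time: 30.68
tool_pos: [0.5932, -0.3044, 0.0098]
tool_rot: [0.0, 1.0, 0.0, -0.0]
contact_force: [0.7, 0.5, 1.1]
gripper_width: 0.34
d [-0.0002 -0.0004 -0.0002] len 0.001 rv [0.0004 0.0004 0.0003]  toolY [ 0. -1.  0.] toolZ [ 0.  0. -1.] t 30.675 w 0.34014070265529095 F [0.7 0.5 1.1]
time: 31.3
tool_pos: [0.5955, -0.3058, 0.176]
tool_rot: [0.003, 1.0, 0.0, 0.004]
contact_force: [0.5, 0.3, 0.1]
gripper_width: 0.352
d [-0.1221 -0.4902 -0.0077] len 0.505 rv [ 0.01   -0.0018 -1.4902]  toolY [ 1.   -0.08  0.  ] toolZ [ 0.  0. -1.] t 31.3 w 0.3515370297117034 F [0.5 0.3 0.1]
```

View pics/w17.png

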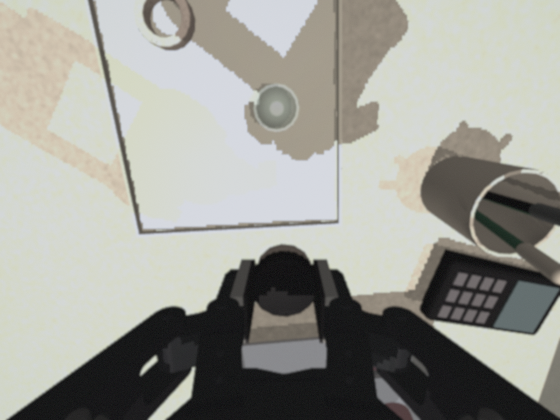

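View pics/s17.png

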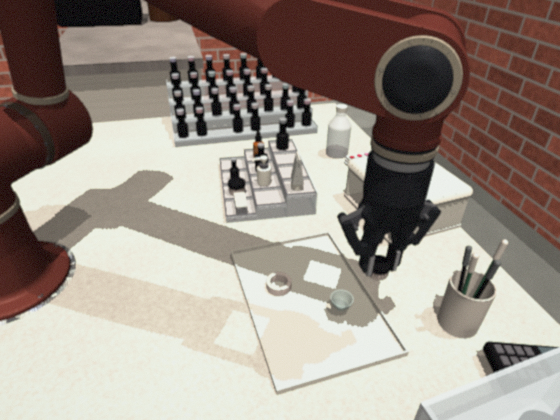

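Run:
```python
from h import *
from plant import manip
f=manip.grab_frame("top");cv2.imwrite("pics/t17.png",cv2.resize(f["image"][130:270,120:280],None,fx=4,fy=4));w=cloud(f)
def m(p,z,dz=.006,r=.03):
    k=(np.hypot(w[...,0]-p[0],w[...,1]-p[1])<r)&(abs(w[...,2]-z)<dz);Q=w[k];return Q.mean(0).round(4),((Q.min(0)+Q.max(0))/2).round(4),np.ptp(Q,axis=0).round(3),k.sum()
print(m((.469,.1847),.044)); print("mini",m((.4754,.2504),.072),"sq",m((.5452,.2448),.108),"tall",m((.6205,.309),.142))
```

```text
(array([0.4687, 0.1838, 0.0426]), array([0.4694, 0.1838, 0.0431]), array([0.042, 0.042, 0.009]), np.int64(247))
mini (array([0.4736, 0.2503, 0.0699]), array([0.4734, 0.2508, 0.0699]), array([0.012, 0.012, 0.008]), np.int64(29)) sq (array([0.5447, 0.243 , 0.1061]), array([0.545 , 0.2441, 0.1059]), array([0.014, 0.016, 0.007]), np.int64(45)) tall (array([0.6186, 0.3085, 0.1401]), array([0.6187, 0.3087, 0.1404]), array([0.018, 0.018, 0.009]), np.int64(62))
```

View pics/t17.png

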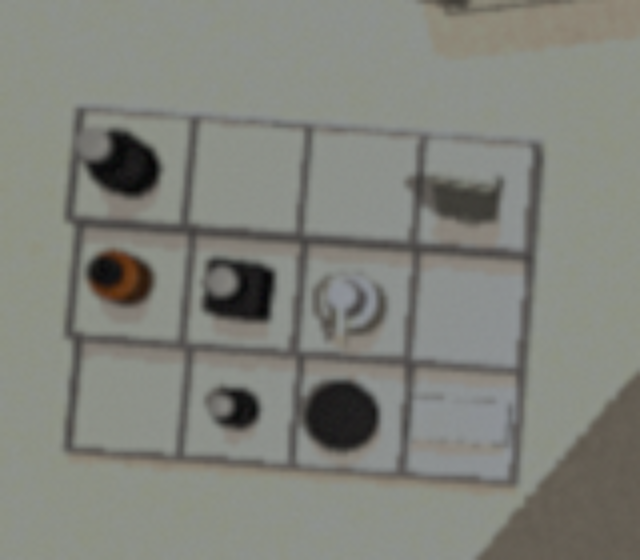

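```bash
python3 -m handwheel '[{"dx":-0.126,"dy":-0.49,"dz":-0.008,"ax":0,"ay":0,"az":-1.49},{"dx":-0.126,"dy":-0.49,"dz":-0.008,"ax":0,"ay":0,"az":-1.49},{"dx":-0.126,"dy":-0.49,"dz":-0.008,"ax":0,"ay":0,"az":-1.49},{"dx":-0.126,"dy":-0.49,"dz":-0.008,"ax":0,"ay":0,"az":-1.49},{"dx":-0.126,"dy":-0.49,"dz":-0.008,"ax":0,"ay":0,"az":-1.49}]'; python3 go.py 0.4692 .1844 0.18 85.4
```

```text
time: 32.08
tool_pos: [0.513, 0.0002, 0.172]
tool_rot: [-0.002, 0.891, 0.454, -0.002]
contact_force: [0.4, 0.1, -0.2]
gripper_width: 0.346
d [ 0.1233 -0.1436 -0.0077] len 0.189 rv [-0.0051  0.0011 -0.547 ]  toolY [ 1.   -0.08  0.  ] toolZ [ 0.  0. -1.] t 32.075 w 0.34633340401849594 F [ 0.4  0.1 -0.2]
```

```bash
python3 -m handwheel '[{"dx":0.123,"dy":-0.144,"dz":-0.008,"ax":0,"ay":0,"az":-0.547},{"dx":0.123,"dy":-0.144,"dz":-0.008,"ax":0,"ay":0,"az":-0.547},{"dx":0.123,"dy":-0.144,"dz":-0.008,"ax":0,"ay":0,"az":-0.547},{"dx":0.123,"dy":-0.144,"dz":-0.008,"ax":0,"ay":0,"az":-0.547},{"dx":0.123,"dy":-0.144,"dz":-0.008,"ax":0,"ay":0,"az":-0.547}]'; python3 -m handwheel '[{"dx":0,"dy":0,"dz":0,"ax":0,"ay":0,"az":0},{"dx":0,"dy":0,"dz":0,"ax":0,"ay":0,"az":0}]'; python3 go.py 0.4692 .1844 0.11 85.4
```

```text
time: 32.7
tool_pos: [0.471, 0.1824, 0.1808]
tool_rot: [-0.001, 0.737, 0.676, -0.002]
contact_force: [0.0, -0.9, 0.6]
gripper_width: 0.348
time: 32.95
tool_pos: [0.4722, 0.1814, 0.1821]
tool_rot: [-0.0, 0.738, 0.675, -0.001]
contact_force: [1.1, 0.4, -1.2]
gripper_width: 0.345
d [ 0.0027 -0.0031  0.0721] len 0.072 rv [-0.0016  0.0004 -0.0083]  toolY [ 1.   -0.08  0.  ] toolZ [ 0.  0. -1.] t 32.95 w 0.34545310763163584 F [ 1.1  0.4 -1.2]
```

```bash
python3 -m handwheel '[{"dx":0.002,"dy":-0.003,"dz":0.05,"ax":0,"ay":0,"az":-0.007},{"dx":0.002,"dy":-0.003,"dz":0.09,"ax":0,"ay":0,"az":-0.007},{"dx":0.002,"dy":-0.003,"dz":0.11,"ax":0,"ay":0,"az":-0.007},{"dx":0.002,"dy":-0.003,"dz":0.11,"ax":0,"ay":0,"az":-0.007},{"dx":0.002,"dy":-0.003,"dz":0.11,"ax":0,"ay":0,"az":-0.007}]';  python3 -m handwheel '[{"dx":0,"dy":0,"dz":0,"ax":0,"ay":0,"az":0},{"dx":0,"dy":0,"dz":0,"ax":0,"ay":0,"az":0},{"dx":0,"dy":0,"dz":0,"ax":0,"ay":0,"az":0}]'; python3 go.py 0.4692 .1844 0.0508 85.4;  python3 - <<'E'
from h import *
from plant import manip
f=manip.grab_frame("side");cv2.imwrite("pics/s18.png",cv2.resize(f["image"][80:260,150:390],None,fx=3,fy=3))
f=manip.grab_frame("wrist");cv2.imwrite("pics/w18.png",f["image"])
E
```

```text
time: 33.58
tool_pos: [0.47, 0.1847, 0.0738]
tool_rot: [0.0, 0.735, 0.678, 0.0]
contact_force: [0.1, 0.7, 0.6]
gripper_width: 0.342
time: 33.95
tool_pos: [0.4693, 0.185, 0.0731]
tool_rot: [-0.0, 0.734, 0.679, 0.0]
contact_force: [-0.5, 0.4, -0.5]
gripper_width: 0.343
d [-0.0006 -0.      0.0223] len 0.022 rv [-0.     -0.0002  0.0013]  toolY [ 1.   -0.08  0.  ] toolZ [ 0.  0. -1.] t 33.95 w 0.34346003907454153 F [-0.5  0.4 -0.5]
```

View pics/w18.png

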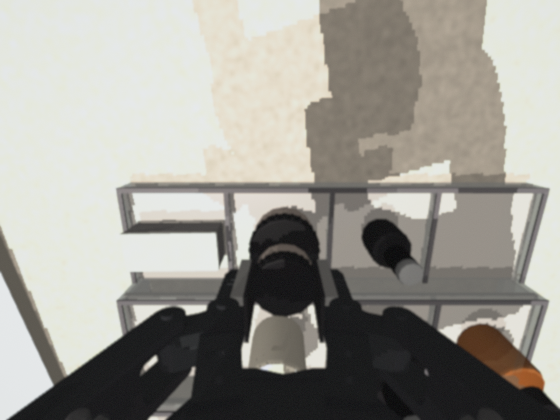

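View pics/s18.png

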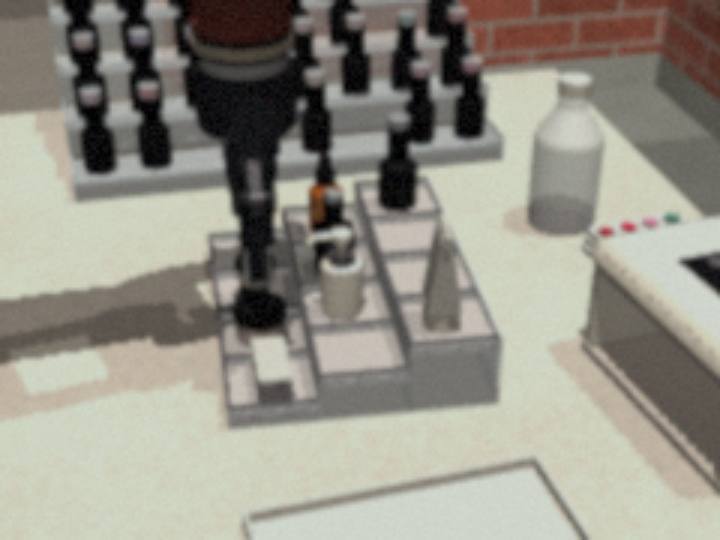

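```bash
python3 -m handwheel '[{"dx":-0.0005,"dy":0,"dz":0.01,"ax":0,"ay":0,"az":0},{"dx":-0.0005,"dy":0,"dz":0.017,"ax":0,"ay":0,"az":0},{"dx":-0.0005,"dy":0,"dz":0.02,"ax":0,"ay":0,"az":0},{"dx":-0.0005,"dy":0,"dz":0.02,"ax":0,"ay":0,"az":0},{"dx":-0.0005,"dy":0,"dz":0.02,"ax":0,"ay":0,"az":0}]'; python3 go.py 0.4692 .1844 0.0508 85.4
```

```text
time: 34.67
tool_pos: [0.4691, 0.1845, 0.0527]
tool_rot: [-0.0, 0.734, 0.679, -0.0]
contact_force: [0.3, -0.4, -0.2]
gripper_width: 0.345
d [-0.0001  0.0001  0.0019] len 0.002 rv [-0.0006 -0.      0.0013]  toolY [ 1.   -0.08  0.  ] toolZ [ 0.  0. -1.] t 34.675 w 0.3454953099074084 F [ 0.3 -0.4 -0.2]
```

```bash
python3 -m handwheel '[{"dx":0,"dy":0,"dz":0.001,"ax":0,"ay":0,"az":0},{"dx":0,"dy":0,"dz":0.002,"ax":0,"ay":0,"az":0},{"dx":0,"dy":0,"dz":0.002,"ax":0,"ay":0,"az":0}]'; python3 go.py 0.4692 .1844 0.0508 85.4
```

```text
time: 35.05
tool_pos: [0.4691, 0.1845, 0.0508]
tool_rot: [-0.0, 0.734, 0.679, -0.0]
contact_force: [-0.4, -0.5, 1.2]
gripper_width: 0.346
d [-0.0001  0.0001 -0.    ] len 0.0 rv [-0.0006 -0.      0.0013]  toolY [ 1.   -0.08  0.  ] toolZ [ 0.  0. -1.] t 35.05 w 0.3458218863408899 F [-0.4 -0.5  1.2]
```

```bash
python3 -m handwheel '[{"dx":0,"dy":0,"dz":0.0005,"ax":0,"ay":0,"az":0},{"dx":0,"dy":0,"dz":0.0005,"ax":0,"ay":0,"az":0},{"dx":0,"dy":0,"dz":0,"ax":0,"ay":0,"az":0},{"dx":0,"dy":0,"dz":0,"ax":0,"ay":0,"az":0},{"dx":0,"dy":0,"dz":-0.005,"ax":0,"ay":0,"az":0}]' 140; python3 -m handwheel '[{"dx":0,"dy":0,"dz":-0.02,"ax":0,"ay":0,"az":0},{"dx":0,"dy":0,"dz":-0.06,"ax":0,"ay":0,"az":0},{"dx":0,"dy":0,"dz":-0.12,"ax":0,"ay":0,"az":0},{"dx":0,"dy":0,"dz":-0.15,"ax":0,"ay":0,"az":0},{"dx":0,"dy":0,"dz":-0.15,"ax":0,"ay":0,"az":0}]';  python3 - <<'E'
from h import *
from plant import manip
f=manip.grab_frame("side");cv2.imwrite("pics/s19.png",cv2.resize(f["image"][80:260,150:390],None,fx=3,fy=3))
f=manip.grab_frame("wrist");cv2.imwrite("pics/w19.png",f["image"]);w=cloud(f)
for z,r in((.066,.03),(.044,.03)):
    k=(np.hypot(w[...,0]-.469,w[...,1]-.1845)<r)&(abs(w[...,2]-z)<.004);Q=w[k];print(Q.mean(0).round(4),((Q.min(0)+Q.max(0))/2).round(4),np.ptp(Q,axis=0).round(3),k.sum())
E
```

```text
time: 35.67
tool_pos: [0.4685, 0.1843, 0.0553]
tool_rot: [-0.001, 0.734, 0.679, -0.001]
contact_force: [-0.2, 0.4, 0.0]
gripper_width: 0.451
time: 36.3
tool_pos: [0.471, 0.1849, 0.2096]
tool_rot: [0.002, 0.734, 0.679, 0.003]
contact_force: [0.0, -0.1, -0.3]
gripper_width: 0.448
[0.468  0.1841 0.0646] [0.4685 0.1841 0.0645] [0.032 0.032 0.005] 828
[0.4624 0.1859 0.0427] [0.4699 0.1846 0.0438] [0.044 0.044 0.008] 466
```

View pics/w19.png

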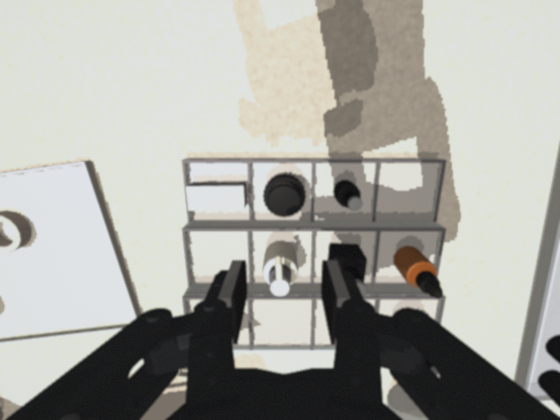

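View pics/s19.png

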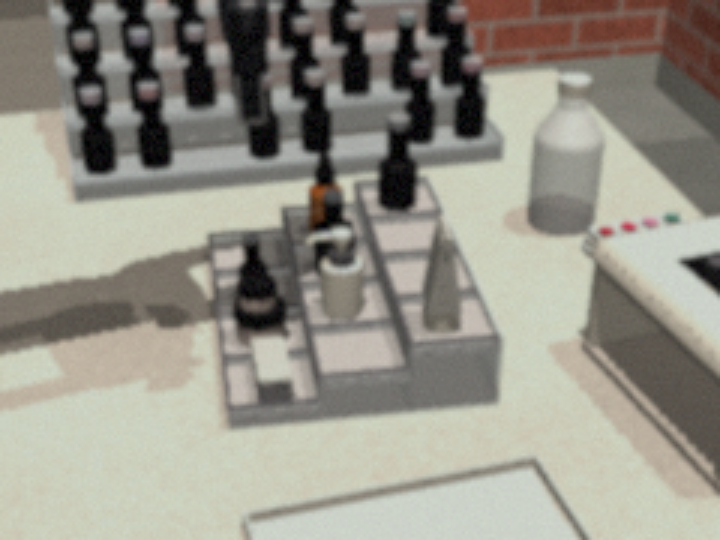

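```bash
python3 -m handwheel '[{"dx":-0.05,"dy":0,"dz":-0.02,"ax":0,"ay":0,"az":0},{"dx":-0.11,"dy":0,"dz":-0.03,"ax":0,"ay":0,"az":0},{"dx":-0.17,"dy":0,"dz":-0.04,"ax":0,"ay":0,"az":0},{"dx":-0.22,"dy":-0.02,"dz":-0.04,"ax":0,"ay":0,"az":0},{"dx":-0.24,"dy":-0.03,"dz":-0.04,"ax":0,"ay":0,"az":0}]'
python3 - <<'E'
from fit import *
from plant import manip
f=manip.grab_frame("top");cv2.imwrite("pics/t20.png",cv2.resize(f["image"][140:260,120:270],None,fx=4,fy=4));w=cloud(f)
x=np.array([.54237,.20991,-.08009]);M=np.array([[np.cos(x[2]),-np.sin(x[2])],[np.sin(x[2]),np.cos(x[2])]])
for n,p,z,r in(("square",(.545,.244),.106,.02),("mini",(.4735,.2505),.07,.02),("tall",(.619,.3087),.14,.02),("small",(.469,.184),.065,.025),("dropper",(.5508,.3146),.109,.02),("pump",(.5396,.175),.105,.04)):
    k=(np.hypot(w[...,0]-p[0],w[...,1]-p[1])<r)&(abs(w[...,2]-z)<.007);Q=w[k];print(n,((Q[:,:2].mean(0)-x[:2])@M).round(4),np.percentile(Q[:,2],95).round(4),k.sum())
E
```

```text
time: 37.02
tool_pos: [0.4184, -0.0542, 0.2432]
tool_rot: [-0.002, 0.736, 0.677, -0.001]
contact_force: [-0.2, 0.1, 0.3]
gripper_width: 0.448
square [-0.0004  0.033 ] 0.1085 48
mini [-0.0716  0.0346] 0.0729 30
tall [0.0678 0.104 ] 0.1433 68
small [-0.0728 -0.0328] 0.0671 144
dropper [0.0013 0.1048] 0.1113 22
pump [-0.0089 -0.0367] 0.1079 67
```

View pics/t20.png

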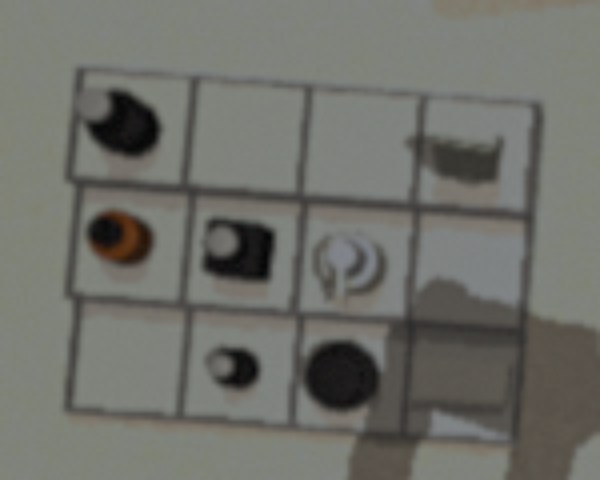

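Everything is in place: tall bottle at (120,120), square at (238,250), mini at (235,367), and the jars stacked at (342,375). The dropper, pump, tube and buffer have not moved.

```bash
python3 -c "
from plant import manip
print(manip.job_done())"
```

```text
the job is handed in; nothing more can be done
None
```

The display is finished and handed in at about 37 s of the 134 s allowed. I placed the goods in the order asked: square bottle, mini bottle, tall bottle, wide jar, then the small jar on its lid.

- **Positions:** the final top-camera check put the three bottles within about 2 mm of their bay centres, and their top heights match standing upright. I set the wide jar about 4 mm off its bay centre, towards the mini bottle, so the gripper would clear the buffer block.
- **Stack:** the small jar sits within about 1.5 mm of the wide jar's centre, and its top is at the right height.
- **What already stood there:** the dropper bottle measured where it was at the start. In the pictures the pump bottle, cream tube and buffer block look unmoved.
- **Forces:** the highest contact force I read was about 8 N. The gripper was clear of everything at hand-in.
- **Checks that disagreed:** the cameras and the robot's own position readings differed by 1–2 mm, and none of the checks failed. One row of the wide-jar lift had the wrong sign for its sideways shift, but it caused no contact.

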